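Fetch the wooden cup from behind the shakers

ROBOT

A 6-joint arm with a two-finger parallel gripper is mounted at the origin on a cart in front of the work surface, level with it; the furniture and walls round the work are solid. World frame = base frame: x ahead of the robot, y to its left, z up, the work surface at z = 0. Lengths are in m, angles in degrees, forces in N, time in s.
With the tool pointing down it reaches from about 0.35 to 0.875 m from the base axis. Payload 4.2 kg.
Tool frame: the origin (TCP) lies between the finger pads; the fingertips stand 14 mm ahead of it and the grasp point (between the pads) lies 5 mm behind it; x points along the fingers, y is the direction in which the jaws open and shut, and the axes are right-handed (so a half turn about x gives the same grasp; the last joint's range is limited). The gripper opens to 87 mm and grips with 3 to 60 N. Pads are 19 mm wide; open, the fingers measure 117 mm over their backs; the gripper's body (75 mm by 190 mm) begins 51 mm behind the grasp point.
Start: joints at [-53.193, 22.042, 0.453, 0, -68.411, -14.817], TCP at [0.234, -0.58, 0.204] pointing down, gripper open.
Joint ranges: [-179.83, 179.83], [-69.29, 118.12], [-61.27, 80.66], [-181.25, 117.63], [-171.15, -9.14], [-177.46, 177.46]. Speed limits (degrees/s): [159.86, 159.86, 180, 180, 180, 180].

INTERFACE

Orientations are given as a 3x3 rotation matrix whose columns are the frame's x, y, z axes.
In Python, from station import r, imaging, job gives the robot as it stands. The module is installed in compiled form; this text tells all that it offers.
- The arm moves only by the tool apply_moves, never from a script. Its arguments are lists of equal length, an entry for each row: "xyz": the shift along the tool's x, y, z in m, a list of three; "twist": the turn about the tool's x in degrees; "claw": the opening, from 0 (shut) to 1 (fully open). A call has 1 to 12 rows; each row shifts and turns the pose as measured when the row begins, along the tool's axes as they then stand; what a row does not reach is not made up. A row lasts 1/10 s, in which the tool goes at most 50 mm and 8.59 degrees, less where a joint would pass 70% of its speed; a pose out of reach is approached as far as the arm can. A call is refused whole if a number of a shift passes 0.05 or a number of a turn 8.59, either way. A call with a gripper value outside its range is refused whole. The fingers move at their own pace and stop on an object; the grip force is fixed at half the most. Time passes only in rows, so rows that do not move let the fingers close. It gives the time, the measured TCP pose, the force and the opening at its end, in the units of the state.
- r.sense(): the state, without advancing time (a new reading comes with each control period).
- imaging.capture(name): name is "side" or "top"; returns a dict with "pixels" (384x512x3 uint8, red, green, blue), "mtx" (3x3 intrinsics, pixels), "distortion" ([k1, k2, p1, p2, k3] as OpenCV has them; the pictures are not rectified), "view" (4x4, takes a point from world to camera coordinates). Camera axes: x right, y down, z forward; pixel columns grow to the right and rows downward; lengths in m; the calibration is good to about 2 mm. A picture is of the moment at which its call begins. There is no depth.
- job.finish_job(): hands the job in, once; it reports no verdict.
Trained networks look in a picture, given as the dict that the camera call returned (one of the last four; its "shot" number tells which), for a name from the list of things; names that differ only in an ending like _2 or _b are one class to them, and where a whole thing is asked for, a point or a joint stands for the part that bears it (a point fixed in the world has none). Each returns a list of dicts, best first, with "p" (0 to 1); they miss things now and then, are a little off and sometimes report something else, mostly with a low value. They report only what shows in the picture. A call takes as long as a camera call. They do not tell look-alikes from the thing itself.
- imaging.regions_of(query, picture): "mask" (384x512 bool, what is visible of it) and "centre" ([column, row] in pixels, amid what is visible of it).
The state is a dict: "time_s": time; "joints": joint angles; "joint_velocities": joint speeds; "effort": joint torques, N m; "tcp_pos": TCP position; "ee_rot": TCP orientation; "wrist_force": force on the tool from outside, world axes, zero at the start; "moment": the same for the moment, N m; "gripper_width": opening from 0.0 (shut) to 1.0 (fully open).
Only numpy, scipy, OpenCV 4.12 (cv2) and the standard library are available. Lean on these libraries where they do the work, as an engineer would, in place of code of your own. Each camera call takes 0.05 s, during which the arm holds its last target.

TASK

Take the little wooden cup out of the caddy: first stand the two shakers that hem it in on the grey tray, then fetch the cup and stand it in the middle of the round cork coaster. Only when the cup is there, put both shakers back, each upright on the very spot in the caddy where it stood before (do not swap them). Leave the black mug, the teaspoon and the small glass where they are.

Things in the scene. Friction and masses are not known exactly. Their poses are not given: they have to be found in the camera images.
- shaker: steel seasoning shaker, a plain upright cylinder 47 mm across and 100 mm tall, flat top, 0.12 kg; grip it in its upper half; origin at the centre of its underside, z up. Stands in the caddy on one of the two front spots
- salt: white salt shaker with a grey domed top, round, 44 mm across up to 60 mm height, then narrowing, 90 mm tall, 0.1 kg; origin at the centre of its underside, z up. Stands in the caddy on the other front spot; grip it at 45 to 58 mm height; it stands with a lean of up to 0.05 rad
- wood_cup: pale wooden open cup, round, 52 mm across at the top and 48 mm at the foot, 53 mm tall, 0.06 kg; origin at the centre of its underside, z up. Stands in the caddy between and behind the shakers, about 5 mm from each of them and from the back board
- caddy: fixed brown wooden caddy, 110 mm deep (x) by 190 wide (y); origin under its centre, +x to its back board, +y left. Floor top z = 10 mm; back board face at x = 45, top z = 54; side cheeks inside y = +-87, top z = 24; front open. Shaker spots, 58 mm cork discs: x = -13, y = 48 and -48 (which shaker is on which varies). The cup stands at x = 15, y = 0
- tray: fixed grey tray, the side area, 210 mm long (its x) and 120 mm wide (its y); origin at the centre of its underside. Floor top at z = 5 mm, rim 5 mm thick and 16 mm high. At one side of the caddy, left or right. Long enough for both shakers, e.g. at x = +50 and -50 mm
- coaster: fixed round cork coaster, 92 mm across, 6 mm thick; origin at the centre of its underside. At the other side of the caddy
- mug: black mug, 80 x 116 x 95 mm, loose, far right; a bystander, leave it
- teaspoon: steel teaspoon 139 mm long, lying in front of the caddy, long side about sideways; origin at the centre of its underside; a bystander, leave it
- glass: small glass turned upside down, 51 mm across, 59 mm tall, standing in front of the caddy, left of its middle; a bystander, leave it
Mind the look-alikes: they are no part of the job. Leave any red look-alike of the shaker alone.

How it is judged:
By the outcome, as a careful person would: the job done as asked, in the order asked, and still so for the second after the job is handed in, with the robot touching nothing.
It also fails if it takes over 104 s, if anything falls off the work surface, if the arm or the gripper's body presses on something with over 40 N, if the wrist force passes 120 N, or if a joint passes its speed limit or range.

## Working session

There is one attempt and no reset: what is moved stays moved. The work goes in short steps, Python scripts to look and compute and a tool call to move; the robot and the scene stay as the last step left them, time stands still between calls to the robot, and variables do not carry over. Pictures are saved under pics/ and viewed, and the job is handed in when it is done.

Besides the shell and the picture viewer there is one more tool, called after "Call:" as name(argument=value, ...) on one line, values as JSON. apply_moves: Moves the arm, as the interface text tells. Its arguments: {"type":"object","properties":{"xyz":{"type":"array","items":{"type":"array","items":{"type":"number"}}},"twist":{"type":"array","items":{"type":"number"}},"claw":{"type":"array","items":{"type":"number"}}},"required":["xyz","twist","claw"]}

```bash
mkdir -p pics; ls
cat > h.py <<'E'
from station import r, imaging, job
import numpy as np, cv2
def save(d,n): cv2.imwrite('pics/'+n+'.png', cv2.cvtColor(d['pixels'],cv2.COLOR_RGB2BGR))
def ray(d,uv):
    p=cv2.undistortPoints(np.array([[uv]],float),np.array(d['mtx']),np.array(d['distortion']))[0,0]
    V=np.array(d['view']);R=V[:3,:3];t=V[:3,3]
    return -R.T@t, R.T@np.array([p[0],p[1],1.])
def atz(d,uv,z):
    c,v=ray(d,uv); return c+v*(z-c[2])/v[2]
def proj(d,P):
    V=np.array(d['view']);rv=cv2.Rodrigues(V[:3,:3])[0]
    return cv2.projectPoints(np.array(P,float).reshape(-1,3),rv,V[:3,3],np.array(d['mtx']),np.array(d['distortion']))[0].reshape(-1,2)
E
python3 - <<'E'
from h import *
s=r.sense();print({k:np.round(v,3).tolist() for k,v in s.items()})
for n in('side','top'):
    d=imaging.capture(n);save(d,n+'0');print(n,-np.array(d['view'])[:3,:3].T@np.array(d['view'])[:3,3])
    for q in('shaker','salt','wood_cup','caddy','tray','coaster','mug','teaspoon','glass'):
        for o in imaging.regions_of(q,d):print(q,round(o['p'],2),np.round(o['centre'],1),o['mask'].sum())
E
```

```text
pics
{'time_s': 0.0, 'joints': [-53.195, 22.09, 0.379, -0.028, -68.411, -14.82], 'joint_velocities': [0.033, -0.075, 0.045, 0.021, -0.08, -0.036], 'effort': [-0.001, -39.067, 18.74, 4.22, 0.011, -0.0], 'tcp_pos': [0.234, -0.579, 0.203], 'ee_rot': [[-0.001, -0.374, 0.927], [0.002, 0.927, 0.374], [-1.0, 0.002, -0.0]], 'wrist_force': [0.333, -0.708, 1.145], 'moment': [-0.064, -0.011, -0.006], 'gripper_width': 1.003}
side [ 0.60675316 -0.78423915  0.39444853]
shaker 0.88 [265.6 172.1] 458
shaker 0.74 [241.1 174.6] 384
shaker 0.71 [327.8 188.3] 784
shaker 0.7 [198.9 163.1] 438
salt 0.58 [245.6 206. ] 656
wood_cup 0.63 [259.2 200.9] 333
caddy 0.77 [255.3 220.3] 1186
tray 0.86 [198.9 285.2] 6199
mug 0.81 [362.5 261.2] 3189
teaspoon 0.57 [176.6 219.5] 177
glass 0.73 [192.2 187.9] 369
top [0.40124361 0.00728181 0.97611336]
shaker 0.95 [203.7 182.2] 407
shaker 0.64 [242.7 128.3] 428
shaker 0.61 [244.  200.1] 318
salt 0.49 [284.  200.7] 232
salt 0.46 [164.5 212.2] 873
wood_cup 0.68 [263.8 190.6] 325
caddy 0.9 [269.6 199.9] 2054
tray 0.79 [364.2 221.6] 3357
coaster 0.86 [166.6 214.9] 850
mug 0.95 [356.3 118.7] 1079
mug 0.37 [222.5 255.4] 254
teaspoon 0.59 [270.7 260. ] 292
glass 0.68 [220.4 257.7] 263
```

Run:
```python
import cv2
a=cv2.imread('pics/top0.png');cv2.imwrite('pics/top0c.png',cv2.resize(a[80:300,130:420],None,fx=2.7,fy=2.7,interpolation=cv2.INTER_CUBIC))
a=cv2.imread('pics/side0.png');cv2.imwrite('pics/side0c.png',cv2.resize(a[120:360,100:400],None,fx=2.5,fy=2.5,interpolation=cv2.INTER_CUBIC))
```

```text
(no output)
```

View pics/top0c.png

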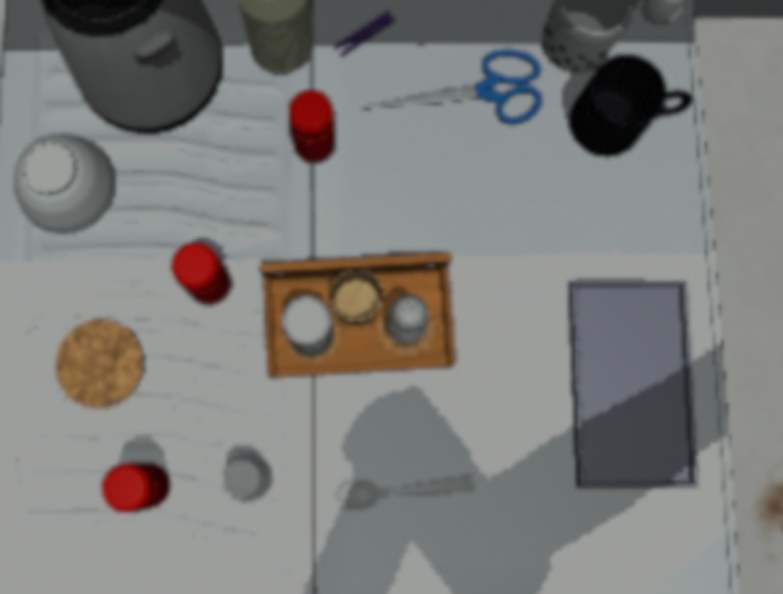

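View pics/side0c.png

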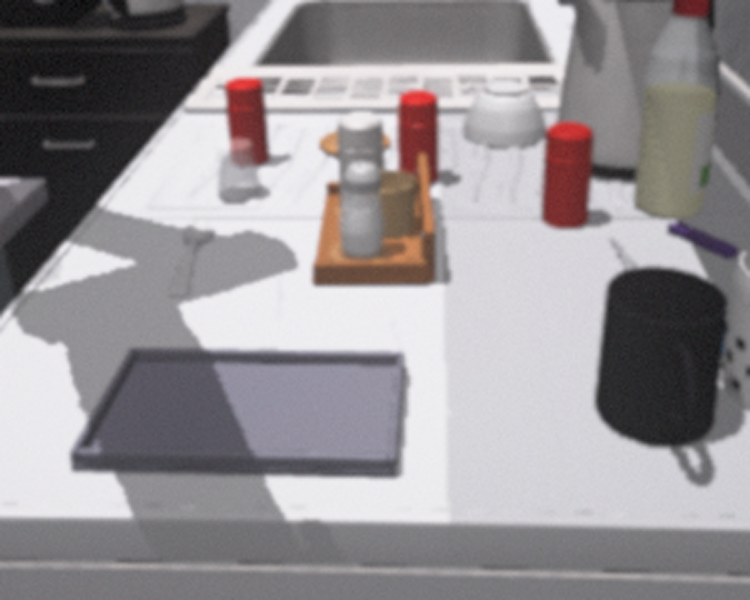

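View pics/top0.png

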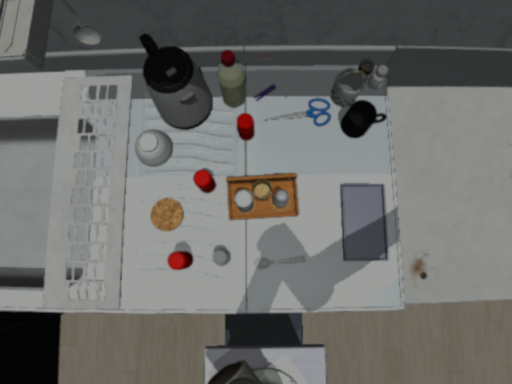

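The top view shows the caddy at about (263,196), with the steel shaker on its left spot, the salt on its right spot and the cup behind them. The tray is on the right (364,222) and the coaster on the left (167,215). Three red look-alikes stand at about (246,125), (205,180) and (179,260). Next I fit the poses.

```bash
cat > fit.py <<'E'
from h import *
from scipy.optimize import minimize, least_squares
def hullmask(d,P):
    p=proj(d,P); m=np.zeros((384*4,512*4),np.uint8)
    cv2.fillConvexPoly(m,cv2.convexHull(((p+.5)*4).astype(np.int32)),1); return m
def box(x0,x1,y0,y1,z0,z1): return np.array([[x,y,z] for x in(x0,x1) for y in(y0,y1) for z in(z0,z1)])
def tf(P,q):
    c,s=np.cos(q[2]),np.sin(q[2]); return P@np.array([[c,s,0],[-s,c,0],[0,0,1]])+[q[0],q[1],0]
def cyl(ra,z0,rb,z1,n=48):
    a=np.linspace(0,2*np.pi,n,endpoint=False);c=np.c_[np.cos(a),np.sin(a)]
    return np.vstack([np.c_[c*ra,np.full(n,z0)],np.c_[c*rb,np.full(n,z1)]])
def up(m): return cv2.resize(m.astype(np.float32),None,fx=4,fy=4,interpolation=cv2.INTER_LINEAR)>.5
def iou(parts,obs,q):
    I=U=0
    for d,m in obs:
        M=np.zeros_like(m,np.uint8)
        for P in parts: M|=hullmask(d,tf(P,q))
        M=M>0; I+=(M&m).sum();U+=(M|m).sum()
    return I/U
def fit(parts,obs,q0,yaw=True):
    f=(lambda v:-iou(parts,obs,[v[0]/1000,v[1]/1000,v[2]/100 if yaw else 0]))
    v0=[q0[0]*1000,q0[1]*1000]+([q0[2]*100] if yaw else [])
    n=len(v0);S=np.vstack([v0]+[np.array(v0)+8*np.eye(n)[i] for i in range(n)])
    o=minimize(f,v0,method='Nelder-Mead',options=dict(initial_simplex=S,xatol=.05,fatol=1e-5))
    v=o.x;return [v[0]/1000,v[1]/1000,v[2]/100 if yaw else 0],-o.fun
E
python3 - <<'E'
from fit import *
t=imaging.capture('top');s=imaging.capture('side')
def best(q,d,c):
    L=[o for o in imaging.regions_of(q,d) if np.hypot(*(np.array(o['centre'])-c))<12]
    return up(L[0]['mask']) if L else None
mt={q:best(q,t,c) for q,c in dict(shaker=(244,200),salt=(284,200),wood_cup=(264,190),caddy=(268,200),tray=(364,222),coaster=(167,215),mug=(356,119)).items()}
ms={q:best(q,s,c) for q,c in dict(shaker=(241,175),tray=(199,285),mug=(362,261)).items()}
g=lambda uv,z:atz(t,uv,z)
print('coaster c',g((166.6,214.9),.006),'tray',g((364.2,221.6),.005))
print('red', [g(u,.1).round(3) for u in((203.5,178.5),(178,261),(245,121))], 'glass',g((220.5,257),.059).round(3),'mug',g((356,119),.095).round(3))
# tray
tb=[box(-.105,.105,-.06,.06,0,.016)]
p=g((364.2,221.6),.01)
for nm,obs in(('t',[(t,mt['tray'])]),('s',[(s,ms['tray'])]),('ts',[(t,mt['tray']),(s,ms['tray'])])):
    print('tray',nm,np.round(fit(tb,obs,[p[0],p[1],0]),4) if 0 else fit(tb,obs,[p[0],p[1],0]))
p=g((166.6,214.9),.006)
print('coaster',fit([cyl(.046,0,.046,.006)],[(t,mt['coaster'])],p,False))
# caddy: brown colour
h=cv2.cvtColor(t['pixels'],cv2.COLOR_RGB2HSV);
m=(h[...,0]<20)&(h[...,1]>110)&(h[...,2]>40);z=np.zeros_like(m);z[165:230,222:305]=1;m&=z
m=cv2.morphologyEx(m.astype(np.uint8),cv2.MORPH_CLOSE,np.ones((3,3)))
hull=np.zeros_like(m);cs=max(cv2.findContours(m,0,2)[0],key=cv2.contourArea);cv2.fillPoly(hull,[cs],1)
# fill occluders via convex pieces
for k in('shaker','salt','wood_cup'):
    if mt[k] is not None: pass
cb=[box(-.055,.055,-.095,.095,0,.010),box(-.055,.055,-.095,-.087,0,.024),box(-.055,.055,.087,.095,0,.024),box(.045,.055,-.095,.095,0,.054)]
p=g((263,198),.01)
qc,e=fit(cb,[(t,up(hull))],[p[0],p[1],.05]);print('caddy colour',qc,e)
if mt['caddy'] is not None: 
    mm=mt['caddy'].copy()
    cs=max(cv2.findContours(mm.astype(np.uint8),0,2)[0],key=cv2.contourArea);M=np.zeros(mm.shape,np.uint8);cv2.fillPoly(M,[cs],1);print('caddy net',fit(cb,[(t,M>0)],[p[0],p[1],.05]))
sh=[cyl(.0235,.01,.0235,.11)]
for L in([-.013,.048],[-.013,-.048],[.015,0]): print('pred',tf(np.array([[*L,0.]]),qc))
if mt['shaker'] is not None: print('shaker',fit(sh,[(t,mt['shaker'])],g((244,198),.11),False))
if mt['salt'] is not None: print('salt',fit([cyl(.022,.01,.022,.07),cyl(.022,.07,.012,.1)],[(t,mt['salt'])],g((281,196),.07),False))
if mt['wood_cup'] is not None: print('cup',fit([cyl(.024,.01,.026,.063)],[(t,mt['wood_cup'])],g((263,190),.063),False))
# overlay
im=cv2.resize(cv2.cvtColor(t['pixels'],cv2.COLOR_RGB2BGR),None,fx=4,fy=4,interpolation=cv2.INTER_CUBIC)
for P in cb+[cyl(.0235,.1,.0235,.1)+[-.013,.048,.01],cyl(.022,.07,.022,.07)+[-.013,-.048,0],cyl(.026,.063,.026,.063)+[.015,0,0]]:
    c=cv2.findContours(hullmask(t,tf(P,qc)),0,2)[0];cv2.drawContours(im,c,-1,(0,255,0),1)
cv2.imwrite('pics/ov0.png',im[640:920,860:1240][:, :].repeat(2,0).repeat(2,1))
E
```

```text
coaster c [0.5020545  0.26584754 0.006     ] tray [ 0.47729012 -0.27884743  0.005     ]
red [array([0.584, 0.15 , 0.1  ]), array([0.379, 0.209, 0.1  ]), array([0.736, 0.044, 0.1  ])] glass [0.387 0.11  0.059] mug [ 0.741 -0.248  0.095]
tray t ([np.float64(0.4770224573594729), np.float64(-0.27606249461994364), np.float64(-0.011785241903028747)], np.float64(0.9843086446411862))
tray s ([np.float64(0.4773107617528095), np.float64(-0.2746174559357294), np.float64(-0.0185095481324675)], np.float64(0.9680088858646707))
tray ts ([np.float64(0.4768843375206809), np.float64(-0.27570444517053433), np.float64(-0.013186954051268285)], np.float64(0.9714635349594121))
coaster ([np.float64(0.5033987727664593), np.float64(0.2673471115084205), 0], np.float64(0.9526226734348562))
caddy colour [np.float64(0.5469996551796035), np.float64(0.0015556405351180396), np.float64(0.04084998793374993)] 0.9320957197483656
caddy net ([np.float64(0.5469287716377502), np.float64(-0.00012064797250559466), np.float64(0.039845428646617324)], np.float64(0.9701261652201865))
pred [[0.53205025 0.04898469 0.        ]]
pred [[ 0.53597075 -0.04693522  0.        ]]
pred [[0.56198714 0.00216822 0.        ]]
shaker ([np.float64(0.5296903433031489), np.float64(0.04878733202390732), 0], np.float64(0.9289608177172062))
salt ([np.float64(0.5390977752320759), np.float64(-0.04803214112635915), 0], np.float64(0.8490950226244344))
cup ([np.float64(0.5622332631400626), np.float64(0.0015413603499984908), 0], np.float64(0.9403093721565059))
```

View pics/ov0.png

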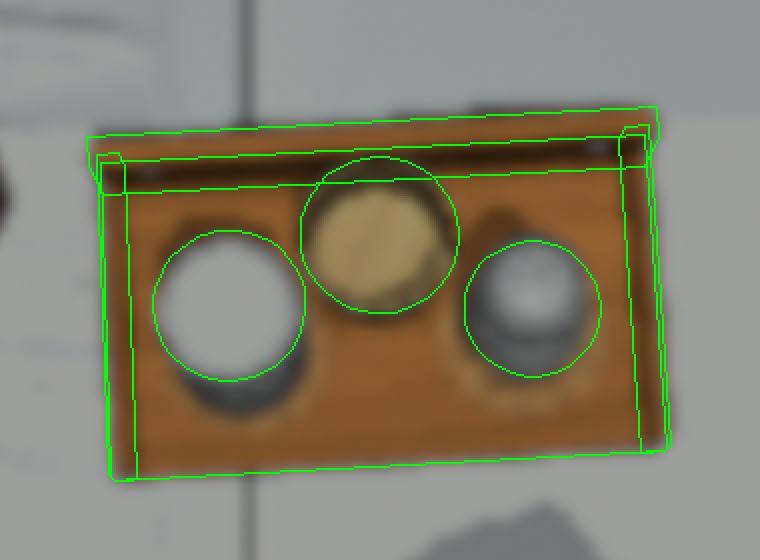

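Call:
apply_moves(xyz=[[0,0,0],[0,0,0],[0,0,0]], twist=[-8.4,-8.4,-8.4], claw=[1,1,1])

```text
time_s: 1.9
tcp_pos: [0.234, -0.5795, 0.2041]
ee_rot: [[-0.0, -0.742, 0.67], [0.0, 0.67, 0.742], [-1.0, 0.0, -0.0]]
wrist_force: [-0.0, 0.1, -0.3]
gripper_width: 1.0
```

```bash
cat > go.py <<'E'
import sys
from h import *
def d(tgt):
    s=r.sense();R=np.array(s['ee_rot']);p=np.array(s['tcp_pos'])
    v=R.T@(np.array(tgt)-p);n=int(np.ceil(np.linalg.norm(v)/.045))
    print('t',s['time_s'],'p',p.round(4),'yaw',np.degrees(np.arctan2(R[1,1],R[0,1])).round(2),'tilt',R[2].round(3),'w',round(s['gripper_width'],3),'F',np.round(s['wrist_force'],1),'j',np.round(s['joints'],0))
    print('shift',v.round(4),'rows',n,'each',(v/max(n,1)).round(4))
if __name__=='__main__': d([float(x) for x in sys.argv[1:4]])
E
python3 go.py .531 .049 .203
```

```text
t 1.9 p [ 0.234  -0.5795  0.2041] yaw 137.93 tilt [-1.  0. -0.] w 1.0 F [-0.   0.1 -0.3] j [-53.  22.   0.   0. -68.  11.]
shift [0.0012 0.2006 0.6656] rows 16 each [0.0001 0.0125 0.0416]
```

Call:
apply_moves(xyz=[[0,0.0135,0.045],[0,0.0135,0.045],[0,0.0135,0.045],[0,0.0135,0.045],[0,0.0135,0.045],[0,0.0135,0.045],[0,0.0135,0.045],[0,0.0135,0.045],[0,0.0135,0.045],[0,0.0135,0.045],[0,0.0135,0.045],[0,0.0135,0.045]], twist=[0,0,0,0,0,0,0,0,0,0,0,0], claw=[1,1,1,1,1,1,1,1,1,1,1,1])

```text
time_s: 3.1
tcp_pos: [0.4824, -0.0566, 0.2051]
ee_rot: [[0.007, -0.738, 0.675], [-0.002, 0.675, 0.738], [-1.0, -0.007, 0.003]]
wrist_force: [1.5, -1.3, 0.8]
gripper_width: 0.993
```

```bash
python3 go.py .531 .049 .203
```

```text
t 3.1 p [ 0.4824 -0.0566  0.2051] yaw 137.58 tilt [-1.    -0.007  0.003] w 0.993 F [ 1.5 -1.3  0.8] j [ 13.   8. -19.   0. -63. -55.]
shift [0.0022 0.0354 0.1107] rows 3 each [0.0007 0.0118 0.0369]
```

Call:
apply_moves(xyz=[[0.0005,0.012,0.037],[0.0005,0.012,0.037],[0.0005,0.0115,0.037],[0,0,0]], twist=[0,0,0,0], claw=[1,1,1,1])

```text
time_s: 3.5
tcp_pos: [0.5348, 0.0593, 0.2046]
ee_rot: [[0.011, -0.743, 0.669], [-0.001, 0.669, 0.743], [-1.0, -0.009, 0.006]]
wrist_force: [0.0, -0.3, 0.2]
gripper_width: 1.002
```

```bash
python3 go.py .531 .049 .087
python3 - <<'E'
from h import *
d=imaging.capture('side');save(d,'s1');d=imaging.capture('top');save(d,'t1')
a=cv2.imread('pics/s1.png')[80:300,120:400];b=cv2.imread('pics/t1.png')[120:300,150:400]
cv2.imwrite('pics/s1c.png',cv2.resize(a,None,fx=2.7,fy=2.7,interpolation=cv2.INTER_CUBIC));cv2.imwrite('pics/t1c.png',cv2.resize(b,None,fx=3,fy=3,interpolation=cv2.INTER_CUBIC))
E
```

```text
t 3.5 p [0.5348 0.0593 0.2046] yaw 137.99 tilt [-1.    -0.009  0.006] w 1.002 F [ 0.  -0.3  0.2] j [ 24.  13. -12.   0. -64. -66.]
shift [ 0.1176 -0.003  -0.011 ] rows 3 each [ 0.0392 -0.001  -0.0037]
```

View pics/s1c.png

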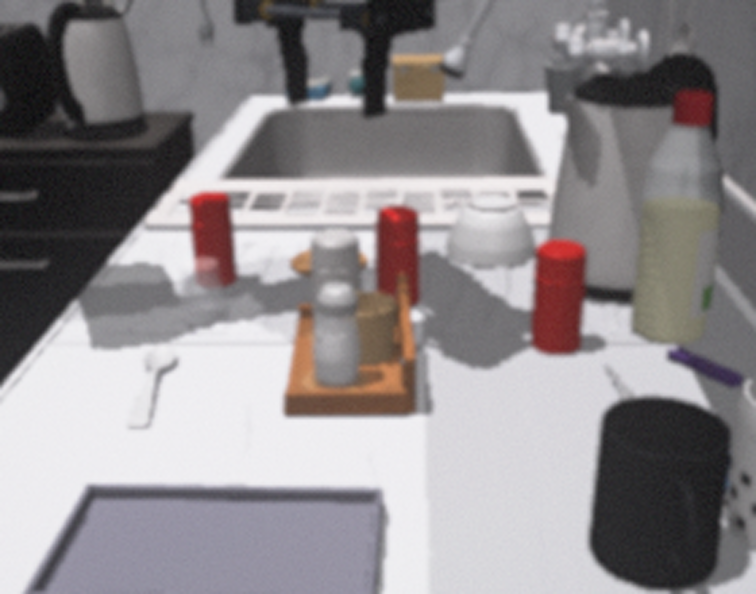

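Call:
apply_moves(xyz=[[0,-0.003,-0.011],[0.025,0,0],[0,0,0]], twist=[0,0,0], claw=[1,1,1])

```text
time_s: 3.9
tcp_pos: [0.5259, 0.0425, 0.1798]
ee_rot: [[0.009, -0.739, 0.673], [-0.002, 0.673, 0.739], [-1.0, -0.008, 0.005]]
wrist_force: [-0.3, 0.4, -0.7]
gripper_width: 0.998
```

```bash
python3 go.py .531 .049 .087
```

```text
t 3.9 p [0.5259 0.0425 0.1798] yaw 137.68 tilt [-1.    -0.008  0.005] w 0.998 F [-0.3  0.4 -0.7] j [ 22.  13. -16.   0. -60. -65.]
shift [0.0928 0.0014 0.0079] rows 3 each [0.0309 0.0005 0.0026]
```

Call:
apply_moves(xyz=[[0,0.001,0.005],[0,0,0],[0,0,0]], twist=[0,0,0], claw=[1,1,1])

```text
time_s: 4.2
tcp_pos: [0.5291, 0.0445, 0.1829]
ee_rot: [[0.013, -0.737, 0.675], [-0.002, 0.675, 0.737], [-1.0, -0.011, 0.008]]
wrist_force: [0.3, -0.0, -0.4]
gripper_width: 1.001
```

```bash
python3 go.py .531 .049 .087;python3 go.py .531 .049 .087
```

```text
t 4.2 p [0.5291 0.0445 0.1829] yaw 137.51 tilt [-1.    -0.011  0.008] w 1.001 F [ 0.3 -0.  -0.4] j [ 23.  13. -15.   0. -61. -65.]
shift [0.0959 0.0027 0.0039] rows 3 each [0.032  0.0009 0.0013]
t 4.2 p [0.5291 0.0445 0.1829] yaw 137.51 tilt [-1.    -0.011  0.008] w 1.001 F [ 0.3 -0.  -0.4] j [ 23.  13. -15.   0. -61. -65.]
shift [0.0959 0.0027 0.0039] rows 3 each [0.032  0.0009 0.0013]
```

Call:
apply_moves(xyz=[[0.02,0.002,0.003],[0.03,0.0,0],[0.025,0,0],[0,0,0]], twist=[0,0,0,0], claw=[1,1,1,1])

```text
time_s: 4.6
tcp_pos: [0.5341, 0.0485, 0.1107]
ee_rot: [[0.023, -0.737, 0.675], [0.001, 0.675, 0.738], [-1.0, -0.016, 0.016]]
wrist_force: [-0.3, 0.0, -0.5]
gripper_width: 0.997
```

```bash
python3 go.py .531 .049 .087
```

```text
t 4.6 p [0.5341 0.0485 0.1107] yaw 137.52 tilt [-1.    -0.016  0.016] w 0.997 F [-0.3  0.  -0.5] j [ 23.  18. -21.   1. -50. -66.]
shift [ 0.0236  0.003  -0.0021] rows 1 each [ 0.0236  0.003  -0.0021]
```

Call:
apply_moves(xyz=[[0.012,0.002,-0.002],[0.01,0,0],[0,0,0],[0,0,0]], twist=[0,0,0,0], claw=[1,1,1,1])

```text
time_s: 5.0
tcp_pos: [0.5355, 0.0491, 0.0928]
ee_rot: [[0.031, -0.738, 0.674], [0.002, 0.674, 0.739], [-1.0, -0.022, 0.022]]
wrist_force: [-0.3, -0.4, 1.3]
gripper_width: 1.004
```

```bash
python3 go.py .531 .049 .087;  python3 - <<'E'
from h import *
d=imaging.capture('side');save(d,'s2');d=imaging.capture('top');save(d,'t2')
a=cv2.imread('pics/s2.png')[110:270,160:360];b=cv2.imread('pics/t2.png')[140:260,180:340]
cv2.imwrite('pics/s2c.png',cv2.resize(a,None,fx=3.7,fy=3.7,interpolation=cv2.INTER_CUBIC));cv2.imwrite('pics/t2c.png',cv2.resize(b,None,fx=4,fy=4,interpolation=cv2.INTER_CUBIC))
E
```

```text
t 5.0 p [0.5355 0.0491 0.0928] yaw 137.61 tilt [-1.    -0.022  0.022] w 1.004 F [-0.3 -0.4  1.3] j [ 23.  19. -22.   1. -47. -66.]
shift [ 0.0057  0.0034 -0.0033] rows 1 each [ 0.0057  0.0034 -0.0033]
```

View pics/s2c.png

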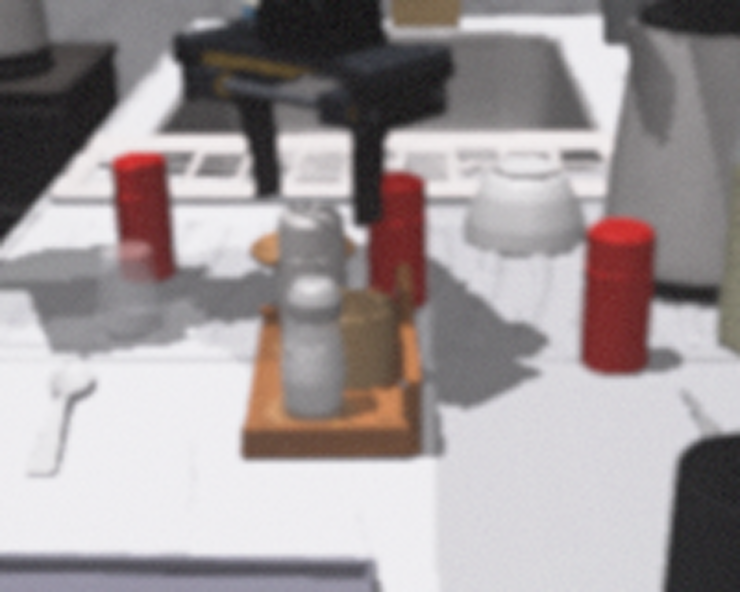

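View pics/t2c.png

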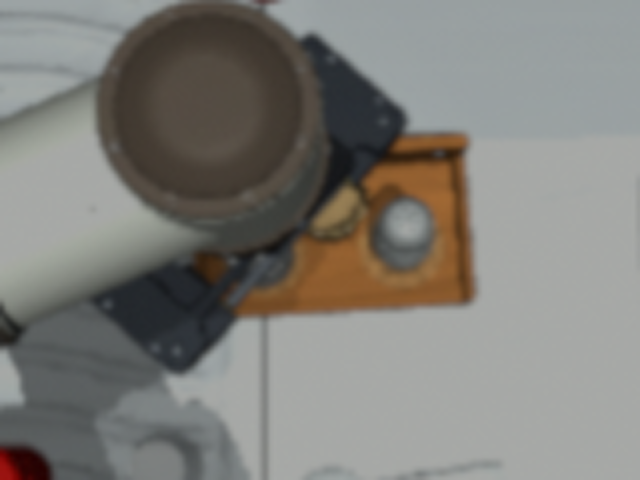

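Call:
apply_moves(xyz=[[0,0,0],[0,0,0],[0,0,0]], twist=[0,0,0], claw=[1,1,1])

```text
time_s: 5.4
tcp_pos: [0.5364, 0.0494, 0.0944]
ee_rot: [[0.034, -0.738, 0.674], [0.003, 0.674, 0.739], [-0.999, -0.023, 0.025]]
wrist_force: [-0.0, -0.1, 0.7]
gripper_width: 1.002
```

Run:
```python
from h import *
s=r.sense();R=np.array(s['ee_rot']);p=np.array(s['tcp_pos']);print(p,R.round(3).tolist(),np.round(s['joints'],3))
d=imaging.capture('side')
for k in(-1,1):
    q=[[p+R@np.array([x,k*y,z]) for z in(-.0095,.0095)] for x in(.014,) for y in(.0435,.0585)]
    print(k,((proj(d,q)-[160,110])*3.7).round(0).tolist())
print(((proj(d,[.531,.049,.11])-[160,110])*3.7))
```

```text
[0.536367   0.04943682 0.09435376] [[0.034, -0.738, 0.674], [0.003, 0.674, 0.739], [-0.999, -0.023, 0.025]] [ 22.895  18.978 -22.154   0.806 -47.026 -65.807]
-1 [[353.0, 270.0], [374.0, 262.0], [370.0, 276.0], [390.0, 267.0]]
1 [[265.0, 242.0], [286.0, 235.0], [251.0, 238.0], [271.0, 231.0]]
[[308.11163541 210.83421418]]
```

Run:
```python
from h import *
d=imaging.capture('side')
s=r.sense();R=np.array(s['ee_rot']);p=np.array(s['tcp_pos']);print(p)
im=cv2.resize(cv2.cvtColor(d['pixels'],cv2.COLOR_RGB2BGR),None,fx=4,fy=4,interpolation=cv2.INTER_CUBIC)
im=cv2.convertScaleAbs(im,alpha=1.5,beta=30)
def dot(P,c):
    u=proj(d,P)[0]; cv2.circle(im,tuple(int(v) for v in (u+.5)*4),4,c,-1)
for k in(-1,1):
  for y in(.0435,.0585):
    dot(p+R@np.array([.014,k*y,0]),(0,255,0)); dot(p+R@np.array([-.056,k*y,0]),(255,0,255))
dot(p,(0,255,255))
for z in(.01,.11): dot([.531,.049,z],(255,0,0)); dot([.538,-.0475,z-.01 if z>.1 else z],(255,0,0))
cv2.imwrite('pics/s3c.png',im[400:1000,600:1400])
```

```text
[0.53632223 0.04944309 0.09424649]
```

View pics/s3c.png

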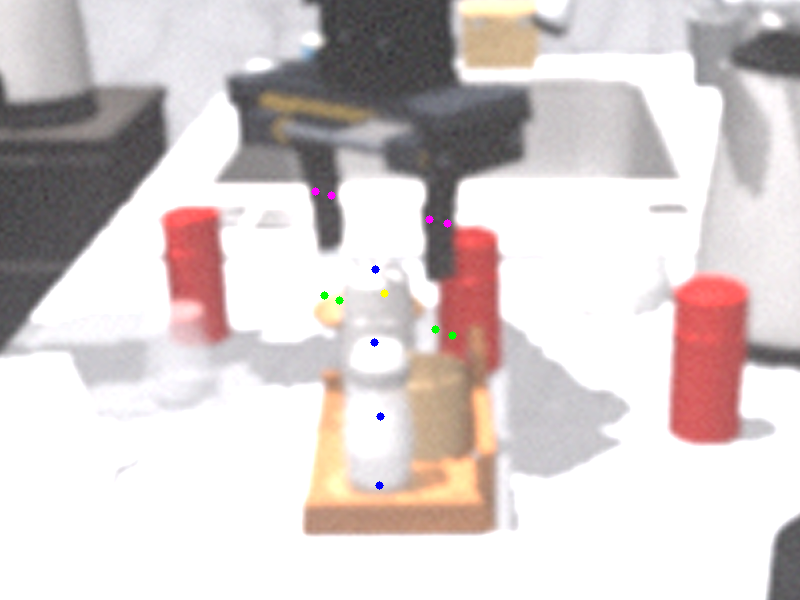

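Run:
```python
from h import *
s=imaging.capture('side');t=imaging.capture('top')
p=np.array([.5348,.0593,.2046]);R=np.array([[0.011,-0.743,0.669],[-0.001,0.669,0.743],[-1.0,-0.009,0.006]])
im=cv2.convertScaleAbs(cv2.resize(cv2.imread('pics/s1.png'),None,fx=4,fy=4,interpolation=cv2.INTER_CUBIC),alpha=1.5,beta=30)
def dot(im,d,P,c):
    u=proj(d,P)[0]; cv2.circle(im,tuple(int(v) for v in (u+.5)*4),4,c,-1)
def all(im,d,p,R):
  for k in(-1,1):
   for y in(.0435,.0585):
    dot(im,d,p+R@np.array([.014,k*y,0]),(0,255,0)); dot(im,d,p+R@np.array([-.056,k*y,0]),(255,0,255))
   for z in(-.0375,.0375): dot(im,d,p+R@np.array([-.056,k*.095,z]),(255,0,0))
  dot(im,d,p,(0,255,255))
all(im,s,p,R);a=im[200:800,500:1300]
cv2.imwrite('pics/o1.png',a)
q=r.sense();im=cv2.convertScaleAbs(cv2.resize(cv2.cvtColor(t['pixels'],cv2.COLOR_RGB2BGR),None,fx=4,fy=4,interpolation=cv2.INTER_CUBIC),alpha=1.5,beta=30)
all(im,t,np.array(q['tcp_pos']),np.array(q['ee_rot']));cv2.imwrite('pics/o2.png',im[500:1100,600:1400])
```

```text
(no output)
```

View pics/o1.png

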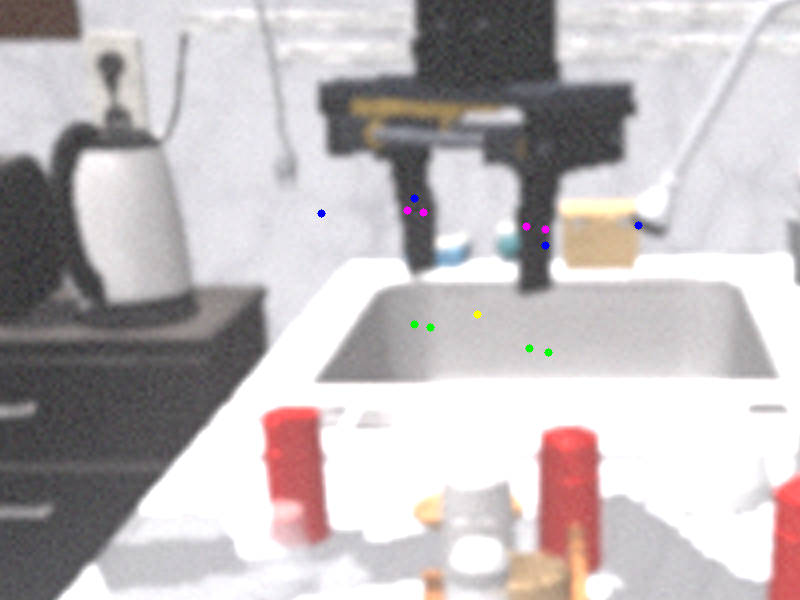

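View pics/o2.png

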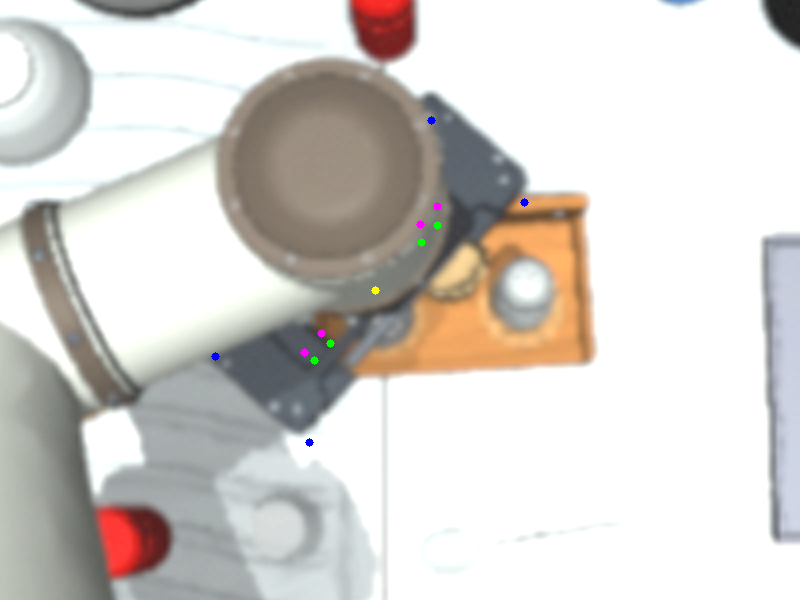

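Run:
```python
from h import *
from scipy.optimize import least_squares
s=imaging.capture('side')
A=(np.array([.5348,.0593,.2046]),np.array([[0.011,-0.743,0.669],[-0.001,0.669,0.743],[-1.0,-0.009,0.006]]),{1:(421,273),-1:(536,291)},(500,200))
B=(np.array([.5364,.0494,.0943]),np.array([[0.034,-0.738,0.674],[0.003,0.674,0.739],[-0.999,-0.023,0.025]]),{1:(329,248),-1:(440,277)},(600,400))
for S in([A],[B],[A,B]):
  def f(v,S=S):
    o=[]
    for p,R,t,c in S:
        for k,u in t.items():
            o+=list((proj(s,p+[v[0],v[2] if len(v)>2 else 0,v[1]]+R@np.array([.014,k*.051,0]))[0]+.5)*4-np.array(u)-c)
    return o
  for v0 in([0,0],[0,0,0]):
    q=least_squares(f,v0);print(q.x.round(4),np.round(q.fun,1))
```

```text
[-0.0003  0.0338] [-1.7 -1.3  1.6  1.3]
[-0.0024  0.0285  0.0264] [ 0.2 -1.  -0.2  0.9]
[-0.0013  0.0348] [-1.1 -1.3  1.   1.2]
[-0.0028  0.0282  0.0195] [ 0.3 -0.9 -0.2  0.8]
[-0.0008  0.0343] [-2.5 -2.   0.7  0.5 -0.3 -0.5  1.9  2. ]
[-0.0017  0.0312  0.0118] [-1.6 -0.7 -0.   1.6  0.5 -1.6  1.1  0.4]
```

Call:
apply_moves(xyz=[[0,0,0],[0,0,0],[0,0,0],[0,0,0],[0,0,0]], twist=[0,0,0,0,0], claw=[1,1,1,1,1])

```text
time_s: 6.15
tcp_pos: [0.5361, 0.0493, 0.0938]
ee_rot: [[0.033, -0.738, 0.674], [0.003, 0.674, 0.739], [-0.999, -0.022, 0.024]]
wrist_force: [0.3, -0.8, 0.7]
gripper_width: 1.003
```

Run:
```python
from h import *
q=r.sense();print(np.round(q['tcp_pos'],4),np.round(q['ee_rot'],4).tolist(),np.round(q['joints'],3))
```

```text
[0.5361 0.0493 0.0938] [[0.0326, -0.7383, 0.6736], [0.0027, 0.6741, 0.7387], [-0.9995, -0.0223, 0.024]] [ 22.894  19.02  -22.184   0.8   -47.017 -65.809]
```

Call:
apply_moves(xyz=[[0.01,0.003,-0.003],[0.015,0,0],[0.01,0,0],[0,0,0],[0,0,0]], twist=[0,0,0,0,0], claw=[1,1,1,1,1])

```text
time_s: 6.65
tcp_pos: [0.5316, 0.049, 0.0558]
ee_rot: [[0.031, -0.738, 0.674], [0.002, 0.674, 0.739], [-1.0, -0.022, 0.023]]
wrist_force: [0.6, 0.5, -0.0]
gripper_width: 0.995
```

```bash
cat > look.py <<'E'
import sys
from h import *
n=sys.argv[1];cam=sys.argv[2];x0,x1,y0,y1=map(int,sys.argv[3:7])
d=imaging.capture(cam);im=cv2.cvtColor(d['pixels'],cv2.COLOR_RGB2BGR)[y0:y1,x0:x1]
k=min(800/(x1-x0),600/(y1-y0));im=cv2.convertScaleAbs(cv2.resize(im,None,fx=k,fy=k,interpolation=cv2.INTER_CUBIC),alpha=1.2,beta=15)
cv2.imwrite('pics/'+n+'.png',im)
E
python3 go.py .531 .049 .053; python3 look.py s4 side 180 320 120 240
```

```text
t 6.65 p [0.5316 0.049  0.0558] yaw 137.59 tilt [-1.    -0.022  0.023] w 0.995 F [ 0.6  0.5 -0. ] j [ 23.  22. -25.   1. -42. -66.]
shift [ 0.0028  0.0005 -0.0005] rows 1 each [ 0.0028  0.0005 -0.0005]
```

View pics/s4.png

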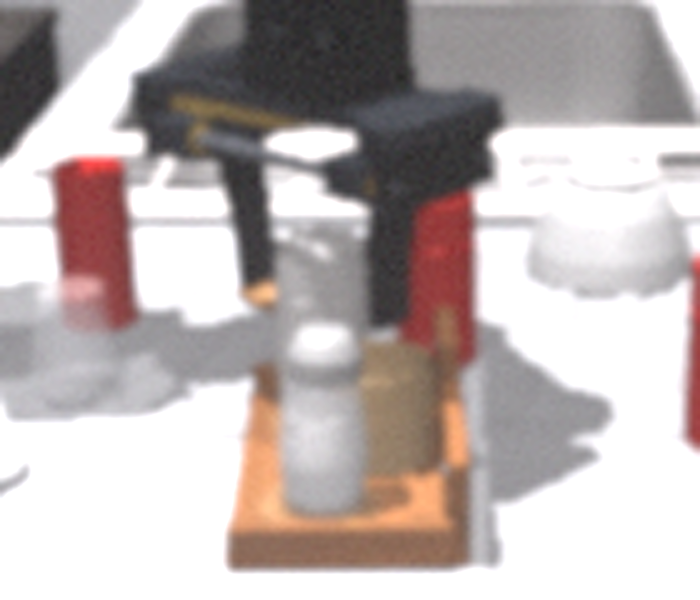

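Call:
apply_moves(xyz=[[0,0,0],[0,0,0],[0,0,0],[0,0,0],[0,0,0],[0,0,0],[0,0,0]], twist=[0,0,0,0,0,0,0], claw=[0,0,0,0,0,0,0])

```text
time_s: 7.4
tcp_pos: [0.5327, 0.0495, 0.0576]
ee_rot: [[0.035, -0.738, 0.674], [0.004, 0.674, 0.738], [-0.999, -0.023, 0.026]]
wrist_force: [0.2, 0.4, -0.1]
gripper_width: 0.532
```

```bash
python3 go.py .531 .049 .053
```

```text
t 7.4 p [0.5327 0.0495 0.0576] yaw 137.59 tilt [-0.999 -0.023  0.026] w 0.532 F [ 0.2  0.4 -0.1] j [ 23.  21. -25.   1. -42. -66.]
shift [ 0.0045  0.0011 -0.0016] rows 1 each [ 0.0045  0.0011 -0.0016]
```

Call:
apply_moves(xyz=[[-0.02,0,0],[-0.04,0,0],[-0.04,0,0],[-0.03,0,0],[0,0,0],[0,0,0]], twist=[0,0,0,0,0,0], claw=[0,0,0,0,0,0])

```text
time_s: 8.0
tcp_pos: [0.5256, 0.0482, 0.1893]
ee_rot: [[0.027, -0.737, 0.675], [0.002, 0.675, 0.738], [-1.0, -0.018, 0.019]]
wrist_force: [-0.0, -0.3, -1.3]
gripper_width: 0.529
```

```bash
python3 look.py s5 side 160 320 80 240;python3 go.py .53 -.276 .19
```

```text
t 8.05 p [0.5259 0.0482 0.1894] yaw 137.54 tilt [-1.    -0.019  0.02 ] w 0.531 F [0.2 0.1 0.1] j [ 23.  12. -16.   1. -60. -66.]
shift [-0.001  -0.2218 -0.2364] rows 8 each [-0.0001 -0.0277 -0.0296]
```

View pics/s5.png

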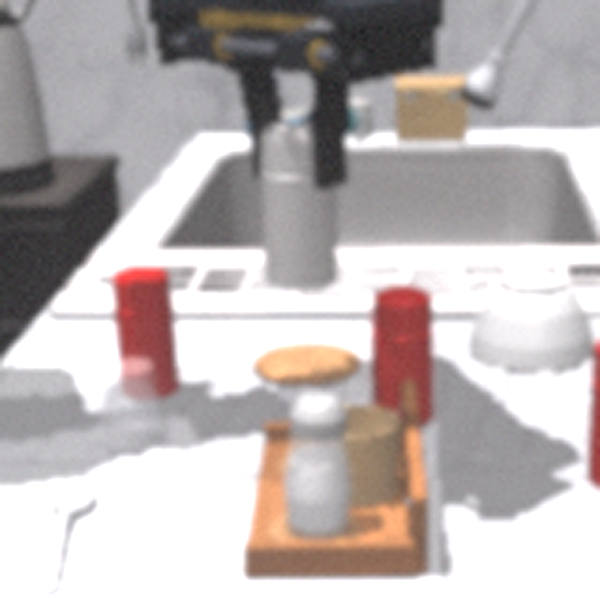

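Call:
apply_moves(xyz=[[0,-0.02,-0.021],[0,-0.028,-0.03],[0,-0.028,-0.03],[0,-0.028,-0.03],[0,-0.028,-0.03],[0,-0.028,-0.03],[0,-0.028,-0.03],[0,-0.015,-0.016],[0,-0.005,-0.005],[0,0,0],[0,0,0]], twist=[0,0,0,0,0,0,0,0,0,0,0], claw=[0,0,0,0,0,0,0,0,0,0,0])

```text
time_s: 9.15
tcp_pos: [0.5216, -0.265, 0.169]
ee_rot: [[-0.007, -0.739, 0.673], [0.007, 0.673, 0.739], [-1.0, 0.009, 0.0]]
wrist_force: [0.2, -0.0, -1.8]
gripper_width: 0.533
```

```bash
python3 go.py .527 -.276 .053
```

```text
t 9.15 p [ 0.5216 -0.265   0.169 ] yaw 137.68 tilt [-1.     0.009  0.   ] w 0.533 F [ 0.2 -0.  -1.8] j [-11.  20.  -8.  -0. -63. -31.]
shift [ 0.1158 -0.0125 -0.0046] rows 3 each [ 0.0386 -0.0042 -0.0015]
```

Call:
apply_moves(xyz=[[0.02,-0.006,-0.002],[0.035,-0.005,-0.002],[0.03,0,0],[0.014,0,0],[0,0,0],[0,0,0]], twist=[0,0,0,0,0,0], claw=[0,0,0,0,0,0])

```text
time_s: 9.75
tcp_pos: [0.5287, -0.2673, 0.0679]
ee_rot: [[-0.005, -0.747, 0.665], [0.007, 0.665, 0.747], [-1.0, 0.008, 0.002]]
wrist_force: [0.4, -0.4, -1.8]
gripper_width: 0.536
```

```bash
python3 go.py .527 -.276 .053; python3 look.py s6 side 120 320 180 340
```

```text
t 9.75 p [ 0.5287 -0.2673  0.0679] yaw 138.3 tilt [-1.     0.008  0.002] w 0.536 F [ 0.4 -0.4 -1.8] j [-11.  26. -14.  -0. -50. -30.]
shift [ 0.0148 -0.0046 -0.0077] rows 1 each [ 0.0148 -0.0046 -0.0077]
```

View pics/s6.png

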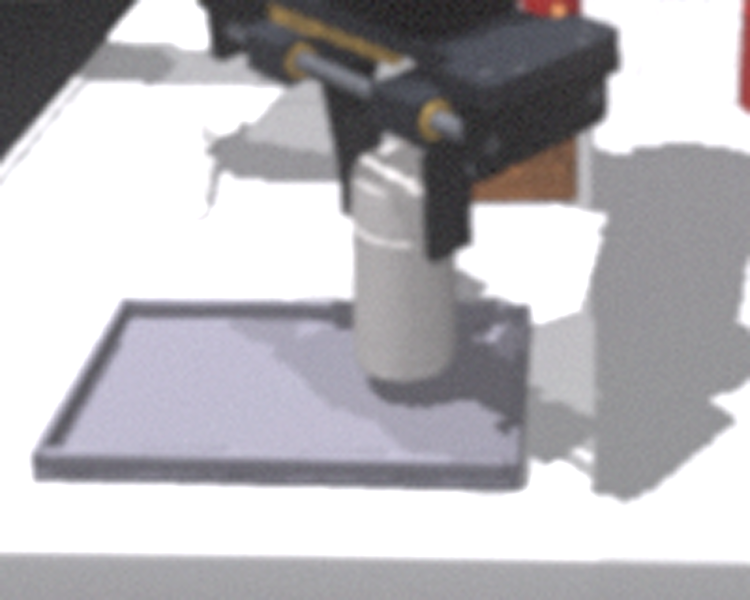

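Call:
apply_moves(xyz=[[0.008,-0.004,-0.007],[0.003,0,0],[0,0,0],[0,0,0]], twist=[0,0,0,0], claw=[0,0,0,0])

```text
time_s: 10.2
tcp_pos: [0.5291, -0.2758, 0.0595]
ee_rot: [[0.002, -0.747, 0.664], [0.005, 0.664, 0.747], [-1.0, 0.002, 0.005]]
wrist_force: [-0.1, -0.0, -1.6]
gripper_width: 0.531
```

```bash
python3 go.py .527 -.276 .053
```

```text
t 10.2 p [ 0.5291 -0.2758  0.0595] yaw 138.36 tilt [-1.     0.002  0.005] w 0.531 F [-0.1 -0.  -1.6] j [-12.  27. -14.  -0. -49. -29.]
shift [ 0.0065  0.0014 -0.0016] rows 1 each [ 0.0065  0.0014 -0.0016]
```

Call:
apply_moves(xyz=[[0.005,0,0],[0.002,0,0],[0,0,0]], twist=[0,0,0], claw=[0,0,0])

```text
time_s: 10.5
tcp_pos: [0.5293, -0.2761, 0.0532]
ee_rot: [[0.003, -0.747, 0.665], [0.004, 0.665, 0.747], [-1.0, 0.001, 0.005]]
wrist_force: [-0.3, -0.3, 1.0]
gripper_width: 0.531
```

```bash
python3 go.py .527 -.276 .053; python3 look.py s7 side 120 320 180 340
```

```text
t 10.5 p [ 0.5293 -0.2761  0.0532] yaw 138.35 tilt [-1.     0.001  0.005] w 0.531 F [-0.3 -0.3  1. ] j [-12.  28. -14.  -0. -48. -29.]
shift [ 0.0002  0.0018 -0.0014] rows 1 each [ 0.0002  0.0018 -0.0014]
```

View pics/s7.png

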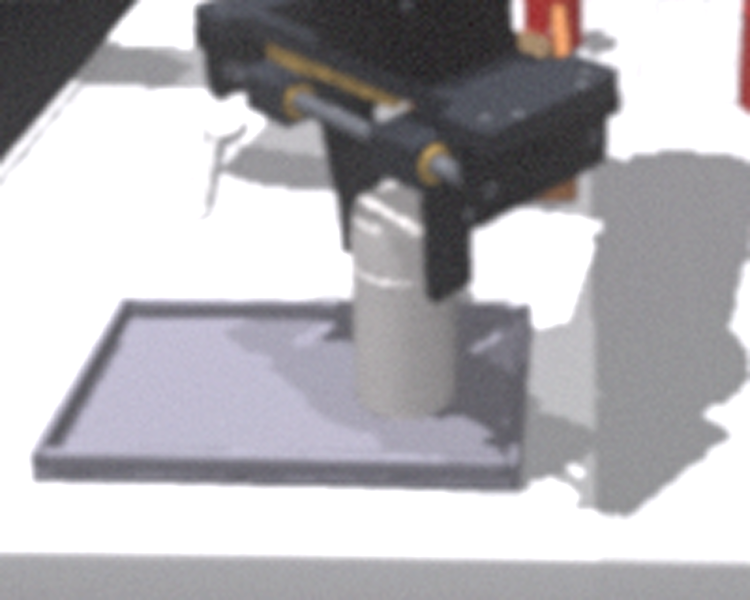

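Call:
apply_moves(xyz=[[0,0,0],[0,0,0],[0,0,0],[0,0,0],[-0.02,0,0],[-0.04,0,0],[-0.04,0,0],[-0.02,0,0],[0,0,0]], twist=[0,0,0,0,0,0,0,0,0], claw=[0.85,0.85,0.85,0.85,0.85,0.85,0.85,0.85,0.85])

```text
time_s: 11.45
tcp_pos: [0.5292, -0.2769, 0.1765]
ee_rot: [[0.002, -0.747, 0.664], [0.004, 0.664, 0.747], [-1.0, 0.001, 0.004]]
wrist_force: [0.3, 0.3, 0.3]
gripper_width: 0.849
```

```bash
python3 go.py .537 -.0475 .17; python3 look.py t8 top 130 420 80 300
```

```text
t 11.45 p [ 0.5292 -0.2769  0.1765] yaw 138.37 tilt [-1.     0.001  0.004] w 0.849 F [0.3 0.3 0.3] j [-12.  21.  -6.  -0. -64. -29.]
shift [0.0074 0.1465 0.1766] rows 6 each [0.0012 0.0244 0.0294]
```

View pics/t8.png

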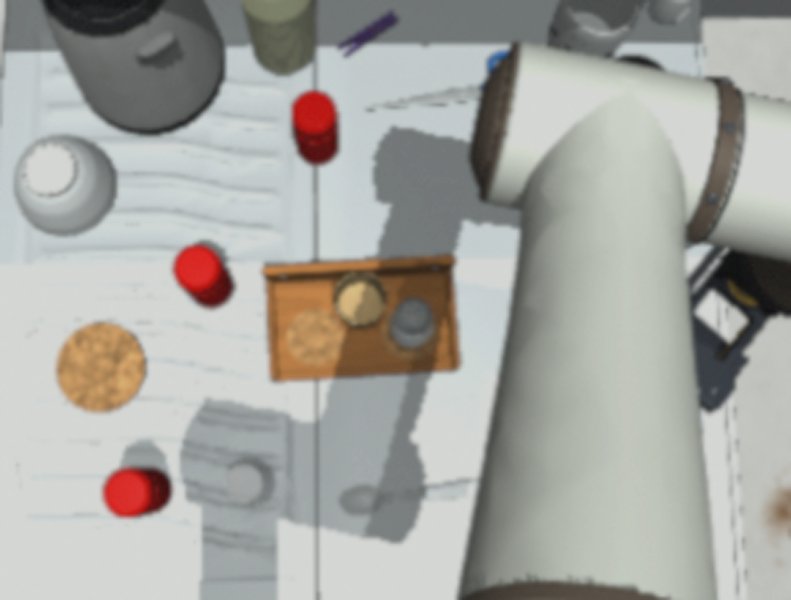

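Call:
apply_moves(xyz=[[0,0.018,0.02],[0,0.025,0.03],[0,0.025,0.03],[0,0.025,0.03],[0,0.025,0.03],[0,0.016,0.02],[0,0.005,0.006],[0,0,0],[0,0,0]], twist=[0,0,0,0,0,0,0,0,0], claw=[0.85,0.85,0.85,0.85,0.85,0.85,0.85,0.85,0.85])

```text
time_s: 12.4
tcp_pos: [0.528, -0.0533, 0.1617]
ee_rot: [[-0.024, -0.743, 0.669], [0.007, 0.669, 0.744], [-1.0, 0.022, -0.011]]
wrist_force: [-0.2, 0.6, -0.1]
gripper_width: 0.847
```

```bash
python3 go.py .5375 -.0475 .09
```

```text
t 12.4 p [ 0.528  -0.0533  0.1617] yaw 138.03 tilt [-1.     0.022 -0.011] w 0.847 F [-0.2  0.6 -0.1] j [ 11.  16. -15.  -1. -60. -53.]
shift [ 0.0715 -0.0048  0.0114] rows 2 each [ 0.0358 -0.0024  0.0057]
```

Call:
apply_moves(xyz=[[0.015,-0.003,0.007],[0.03,0,0],[0.02,0,0],[0,0,0],[0,0,0]], twist=[0,0,0,0,0], claw=[0.85,0.85,0.85,0.85,0.85])

```text
time_s: 12.9
tcp_pos: [0.5337, -0.0558, 0.0942]
ee_rot: [[-0.024, -0.738, 0.675], [0.006, 0.675, 0.738], [-1.0, 0.021, -0.012]]
wrist_force: [0.4, -0.7, -0.1]
gripper_width: 0.849
```

```bash
python3 go.py .5375 -.0475 .024
```

```text
t 12.9 p [ 0.5337 -0.0558  0.0942] yaw 137.56 tilt [-1.     0.021 -0.012] w 0.849 F [ 0.4 -0.7 -0.1] j [ 11.  20. -19.  -1. -52. -53.]
shift [0.0702 0.0012 0.0095] rows 2 each [0.0351 0.0006 0.0048]
```

Call:
apply_moves(xyz=[[0,0.001,0.008],[0,0,0],[0,0,0]], twist=[0,0,0], claw=[0.85,0.85,0.85])

```text
time_s: 13.2
tcp_pos: [0.5405, -0.0497, 0.0967]
ee_rot: [[-0.019, -0.737, 0.676], [0.006, 0.676, 0.737], [-1.0, 0.018, -0.008]]
wrist_force: [0.1, -0.4, 0.3]
gripper_width: 0.85
```

```bash
python3 go.py .5375 -.0475 .024; python3 look.py s9 side 180 320 120 240
```

```text
t 13.2 p [ 0.5405 -0.0497  0.0967] yaw 137.48 tilt [-1.     0.018 -0.008] w 0.85 F [ 0.1 -0.4  0.3] j [ 12.  21. -18.  -1. -52. -54.]
shift [0.0728 0.0024 0.0002] rows 2 each [0.0364 0.0012 0.0001]
```

View pics/s9.png

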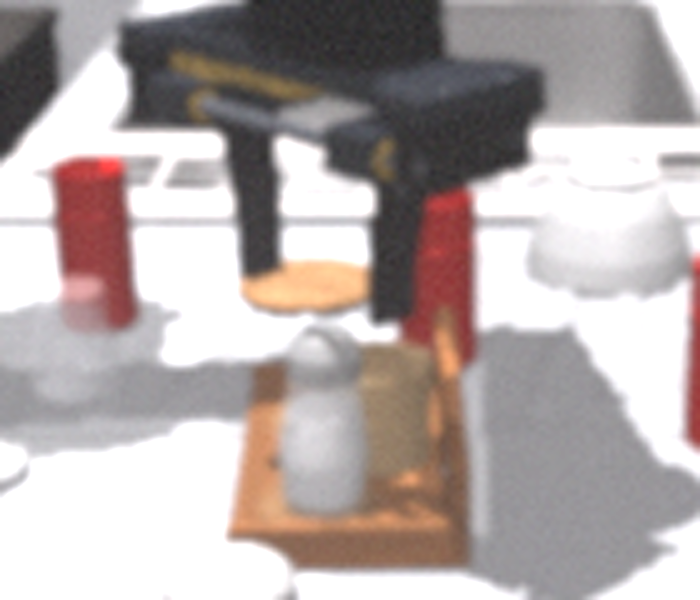

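Call:
apply_moves(xyz=[[0.015,0.002,0],[0.025,0,0],[0.02,0,0],[0.007,0,0],[0,0,0],[0,0,0]], twist=[0,0,0,0,0,0], claw=[0.85,0.85,0.85,0.85,0.85,0.85])

```text
time_s: 13.85
tcp_pos: [0.5419, -0.0469, 0.0327]
ee_rot: [[-0.008, -0.739, 0.674], [0.007, 0.674, 0.739], [-1.0, 0.011, -0.0]]
wrist_force: [0.3, -0.5, 0.2]
gripper_width: 0.849
```

```bash
python3 go.py .5375 -.0475 .024; python3 look.py s10 side 180 320 120 240;python3 look.py t10 top 200 330 140 240
```

```text
t 13.85 p [ 0.5419 -0.0469  0.0327] yaw 137.62 tilt [-1.     0.011 -0.   ] w 0.849 F [ 0.3 -0.5  0.2] j [ 12.  25. -23.  -1. -43. -54.]
shift [ 0.0088  0.0028 -0.0034] rows 1 each [ 0.0088  0.0028 -0.0034]
```

View pics/s10.png

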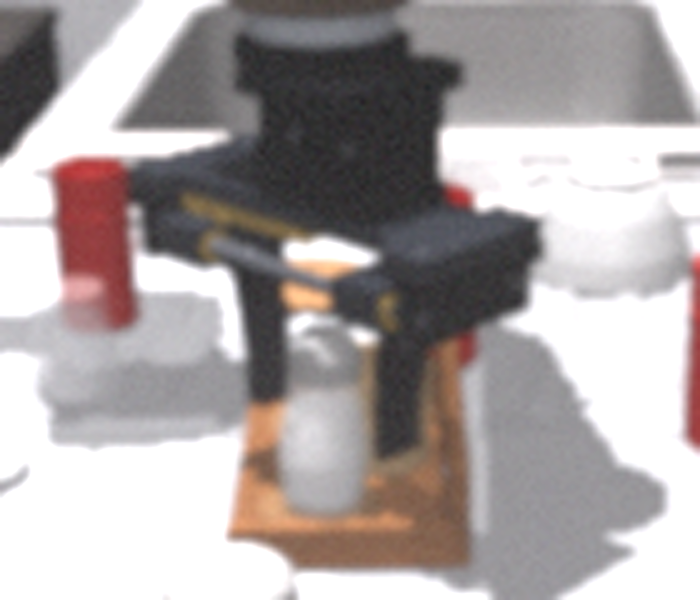

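View pics/t10.png

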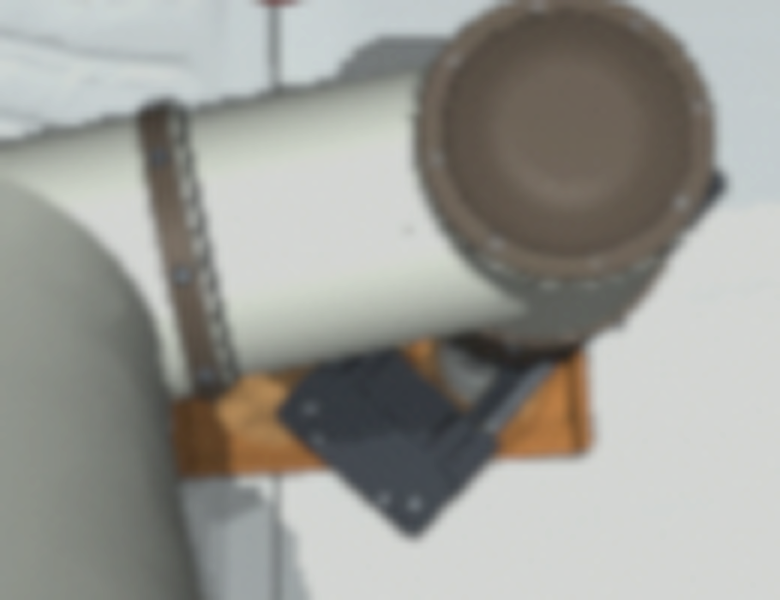

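Run:
```python
from h import *
d=imaging.capture('side');q=r.sense();R=np.array(q['ee_rot']);p=np.array(q['tcp_pos'])
for dz in(0.02,.025,.03,.034):
  print(dz,[((proj(d,p+[0,0,dz]+R@np.array([.014,k*(.037+.0075),0]))[0]+.5-[180,120])*5).round() for k in(-1,1)])
print(((proj(d,[[.5375,-.0475,.01],[.5375,-.0475,.1],[.5375,-.0475,.07]])+.5-[180,120])*5).round())
```

```text
0.02 [array([400., 481.]), array([267., 422.])]
0.025 [array([400., 471.]), array([267., 413.])]
0.03 [array([400., 461.]), array([266., 403.])]
0.034 [array([400., 452.]), array([266., 395.])]
[[324. 507.]
 [317. 328.]
 [319. 390.]]
```

Call:
apply_moves(xyz=[[0.004,0.002,-0.002],[0.004,0,0],[0,0,0],[0,0,0]], twist=[0,0,0,0], claw=[0.85,0.85,0.85,0.85])

```text
time_s: 14.4
tcp_pos: [0.5398, -0.0468, 0.0259]
ee_rot: [[-0.005, -0.739, 0.674], [0.008, 0.674, 0.739], [-1.0, 0.009, 0.003]]
wrist_force: [0.7, 0.3, -0.4]
gripper_width: 0.85
```

```bash
python3 go.py .5375 -.0475 .024
```

```text
t 14.4 p [ 0.5398 -0.0468  0.0259] yaw 137.61 tilt [-1.     0.009  0.003] w 0.85 F [ 0.7  0.3 -0.4] j [ 12.  26. -23.  -1. -41. -54.]
shift [ 0.0019  0.0012 -0.002 ] rows 1 each [ 0.0019  0.0012 -0.002 ]
```

Close enough, gripping.

Call:
apply_moves(xyz=[[0.001,0.001,-0.001],[0,0,0],[0,0,0],[0,0,0],[0,0,0],[0,0,0]], twist=[0,0,0,0,0,0], claw=[0,0,0,0,0,0])

```text
time_s: 15.0
tcp_pos: [0.5383, -0.0469, 0.0248]
ee_rot: [[-0.005, -0.739, 0.674], [0.008, 0.674, 0.739], [-1.0, 0.009, 0.003]]
wrist_force: [-0.3, -0.6, -0.6]
gripper_width: 0.45
```

```bash
python3 go.py .5375 -.0475 .024;python3 look.py s11 side 180 320 120 240
```

```text
t 15.0 p [ 0.5383 -0.0469  0.0248] yaw 137.61 tilt [-1.     0.009  0.003] w 0.45 F [-0.3 -0.6 -0.6] j [ 12.  26. -24.  -1. -41. -54.]
shift [ 0.0008  0.0002 -0.001 ] rows 1 each [ 0.0008  0.0002 -0.001 ]
```

View pics/s11.png

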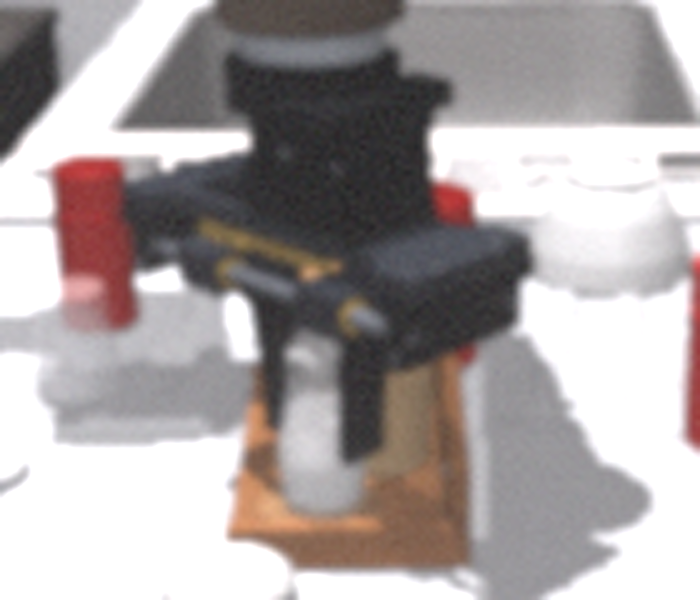

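Call:
apply_moves(xyz=[[0,0,0],[0,0,0]], twist=[0,0], claw=[0,0])

```text
time_s: 15.25
tcp_pos: [0.5383, -0.0469, 0.0248]
ee_rot: [[-0.005, -0.739, 0.674], [0.008, 0.674, 0.739], [-1.0, 0.009, 0.003]]
wrist_force: [-0.0, -0.1, 0.8]
gripper_width: 0.452
```

```bash
python3 go.py .5375 -.0475 .024
```

```text
t 15.25 p [ 0.5383 -0.0469  0.0248] yaw 137.61 tilt [-1.     0.009  0.003] w 0.452 F [-0.  -0.1  0.8] j [ 12.  26. -24.  -1. -41. -54.]
shift [ 0.0008  0.0002 -0.001 ] rows 1 each [ 0.0008  0.0002 -0.001 ]
```

Run:
```python
from h import *
d=imaging.capture('side')
for z in(.02,.06):print(((proj(d,[[.5375-.022,-.0475,z],[.5375+.022,-.0475,z]])+.5-[180,120])*5).round())
t=imaging.capture('top')
q=r.sense();R=np.array(q['ee_rot']);p=np.array(q['tcp_pos'])+[0,0,.033]
im=cv2.convertScaleAbs(cv2.resize(cv2.cvtColor(t['pixels'],cv2.COLOR_RGB2BGR),None,fx=6,fy=6,interpolation=cv2.INTER_CUBIC),alpha=1.3,beta=20)
for k in(-1,1):
  for zz in(-.0095,.0095):
    for xx in(.014,):
      u=proj(t,p+R@np.array([xx,k*.02,zz]))[0];cv2.circle(im,tuple(int(v) for v in (u+.5)*6),4,(0,255,0),-1)
a=np.linspace(0,6.28,60)
for u in proj(t,np.c_[.5375+.022*np.cos(a),-.0475+.022*np.sin(a),0*a+.06]):cv2.circle(im,tuple(int(v) for v in (u+.5)*6),1,(0,0,255),-1)
cv2.imwrite('pics/t12.png',im[1020:1320,1450:1850].repeat(2,0).repeat(2,1))
```

```text
[[276. 488.]
 [370. 488.]]
[[272. 410.]
 [368. 410.]]
```

View pics/t12.png

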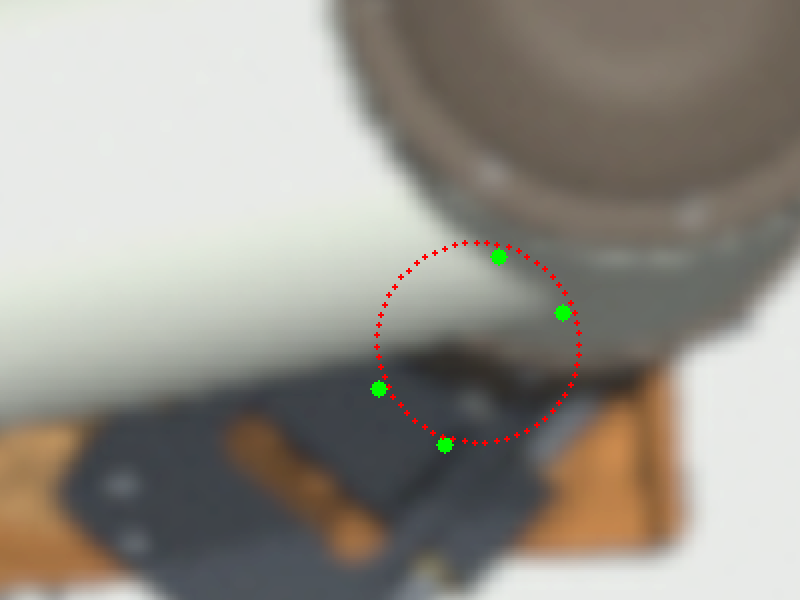

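Call:
apply_moves(xyz=[[-0.015,0,0],[-0.04,0,0],[-0.04,0,0],[-0.04,0,0],[-0.01,0,0],[0,0,0],[0,0,0]], twist=[0,0,0,0,0,0,0], claw=[0,0,0,0,0,0,0])

```text
time_s: 16.05
tcp_pos: [0.5359, -0.0483, 0.1711]
ee_rot: [[-0.014, -0.737, 0.676], [0.008, 0.675, 0.737], [-1.0, 0.016, -0.004]]
wrist_force: [0.1, -0.7, -1.7]
gripper_width: 0.449
```

```bash
python3 go.py .427 -.275 .165; python3 look.py s13 side 160 320 80 240
```

```text
t 16.05 p [ 0.5359 -0.0483  0.1711] yaw 137.5 tilt [-1.     0.016 -0.004] w 0.449 F [ 0.1 -0.7 -1.7] j [ 12.  16. -14.  -1. -61. -54.]
shift [ 0.0059 -0.0729 -0.2408] rows 6 each [ 0.001  -0.0122 -0.0401]
```

View pics/s13.png

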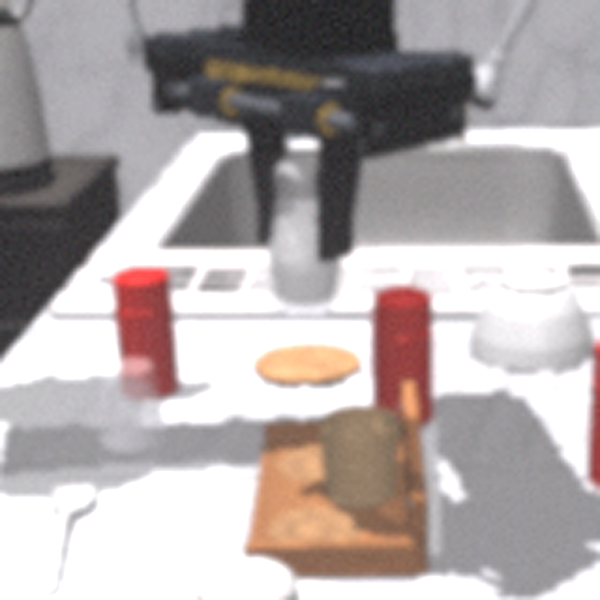

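Call:
apply_moves(xyz=[[0,-0.008,-0.025],[0,-0.012,-0.04],[0,-0.012,-0.04],[0,-0.012,-0.04],[0,-0.012,-0.04],[0,-0.008,-0.025],[0,-0.003,-0.01],[0,0,0],[0,0,0]], twist=[0,0,0,0,0,0,0,0,0], claw=[0,0,0,0,0,0,0,0,0])

```text
time_s: 17.0
tcp_pos: [0.4253, -0.2596, 0.1544]
ee_rot: [[-0.046, -0.737, 0.674], [0.014, 0.674, 0.739], [-0.999, 0.044, -0.021]]
wrist_force: [0.3, 0.5, -1.6]
gripper_width: 0.448
```

```bash
python3 go.py .427 -.275 .06
```

```text
t 17.0 p [ 0.4253 -0.2596  0.1544] yaw 137.57 tilt [-0.999  0.044 -0.021] w 0.448 F [ 0.3  0.5 -1.6] j [-13.  14. -19.  -0. -60. -29.]
shift [ 0.094  -0.0158 -0.0082] rows 3 each [ 0.0313 -0.0053 -0.0027]
```

Call:
apply_moves(xyz=[[0.02,-0.008,-0.004],[0.035,-0.007,-0.004],[0.035,0,0],[0.015,0,0],[0,0,0],[0,0,0]], twist=[0,0,0,0,0,0], claw=[0,0,0,0,0,0])

```text
time_s: 17.6
tcp_pos: [0.4322, -0.2691, 0.0457]
ee_rot: [[-0.043, -0.745, 0.666], [0.013, 0.666, 0.746], [-0.999, 0.041, -0.019]]
wrist_force: [1.1, -0.1, -0.8]
gripper_width: 0.452
```

```bash
python3 go.py .427 -.275 .0198
```

```text
t 17.6 p [ 0.4322 -0.2691  0.0457] yaw 138.2 tilt [-0.999  0.041 -0.019] w 0.452 F [ 1.1 -0.1 -0.8] j [-14.  22. -25.  -0. -45. -28.]
shift [ 0.026  -0.0011 -0.0073] rows 1 each [ 0.026  -0.0011 -0.0073]
```

Call:
apply_moves(xyz=[[0.01,0,-0.005],[0.01,0,0],[0.002,0,0],[0,0,0],[0,0,0]], twist=[0,0,0,0,0], claw=[0,0,0,0,0])

```text
time_s: 18.1
tcp_pos: [0.4307, -0.2726, 0.025]
ee_rot: [[-0.037, -0.747, 0.664], [0.011, 0.664, 0.747], [-0.999, 0.034, -0.016]]
wrist_force: [0.5, 1.4, -1.7]
gripper_width: 0.449
```

```bash
python3 go.py .427 -.275 .0198; python3 look.py s14 side 100 320 180 345
```

```text
t 18.1 p [ 0.4307 -0.2726  0.025 ] yaw 138.35 tilt [-0.999  0.034 -0.016] w 0.449 F [ 0.5  1.4 -1.7] j [-14.  24. -27.  -0. -41. -27.]
shift [ 0.0053  0.001  -0.0041] rows 1 each [ 0.0053  0.001  -0.0041]
```

View pics/s14.png

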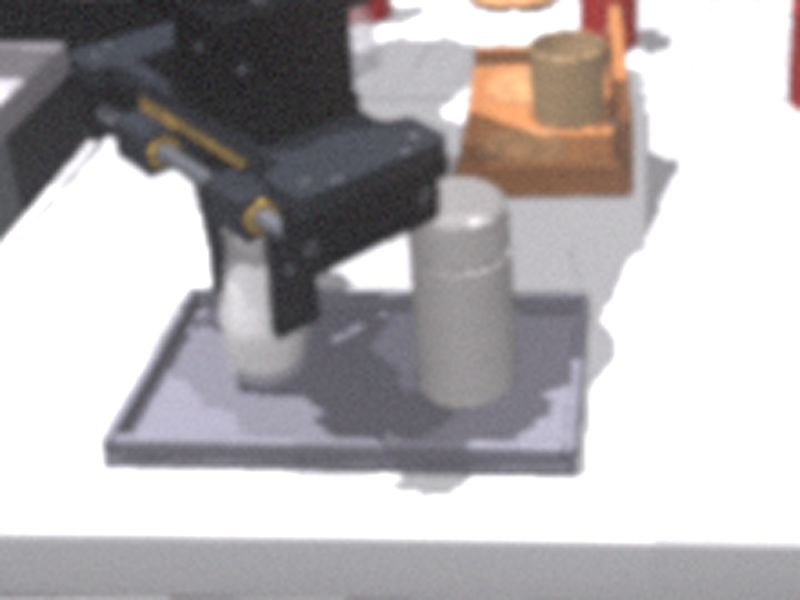

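Call:
apply_moves(xyz=[[0.003,0,-0.002],[0.003,0,0],[0,0,0]], twist=[0,0,0], claw=[0,0,0])

```text
time_s: 18.45
tcp_pos: [0.4295, -0.2748, 0.0201]
ee_rot: [[-0.035, -0.747, 0.664], [0.009, 0.664, 0.748], [-0.999, 0.032, -0.016]]
wrist_force: [-0.4, 0.4, 0.8]
gripper_width: 0.445
```

```bash
python3 go.py .427 -.275 .0198; python3 look.py s15 side 100 260 220 340
```

```text
t 18.45 p [ 0.4295 -0.2748  0.0201] yaw 138.37 tilt [-0.999  0.032 -0.016] w 0.445 F [-0.4  0.4  0.8] j [-14.  24. -27.  -0. -41. -27.]
shift [ 0.0004  0.0017 -0.0018] rows 1 each [ 0.0004  0.0017 -0.0018]
```

View pics/s15.png

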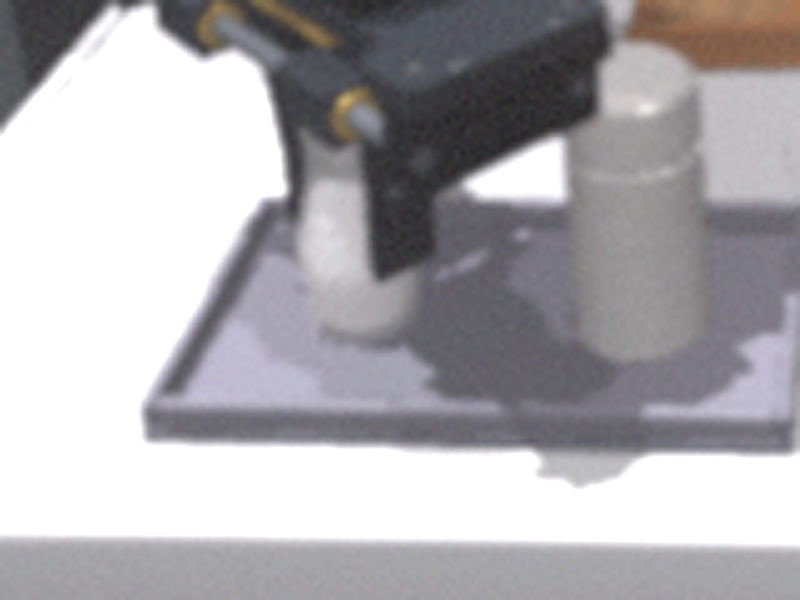

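Call:
apply_moves(xyz=[[0.001,0,0],[0,0,0],[0,0,0],[0,0,0],[0,0,0],[-0.02,0,0],[-0.04,0,0],[-0.04,0,0],[-0.02,0,0],[0,0,0]], twist=[0,0,0,0,0,0,0,0,0,0], claw=[0.5,0.6,0.7,0.75,0.75,0.75,0.75,0.75,0.75,0.75])

```text
time_s: 19.5
tcp_pos: [0.4342, -0.2759, 0.142]
ee_rot: [[-0.036, -0.747, 0.664], [0.01, 0.664, 0.748], [-0.999, 0.034, -0.017]]
wrist_force: [0.5, -0.1, 0.2]
gripper_width: 0.75
```

```bash
python3 go.py .562 .0015 .13; python3 look.py s16 side 100 320 100 345; python3 look.py t16 top 120 420 80 300
```

```text
t 19.5 p [ 0.4342 -0.2759  0.142 ] yaw 138.37 tilt [-0.999  0.034 -0.017] w 0.75 F [ 0.5 -0.1  0.2] j [-14.  16. -19.  -0. -58. -27.]
shift [0.0101 0.0884 0.2925] rows 7 each [0.0014 0.0126 0.0418]
```

View pics/s16.png

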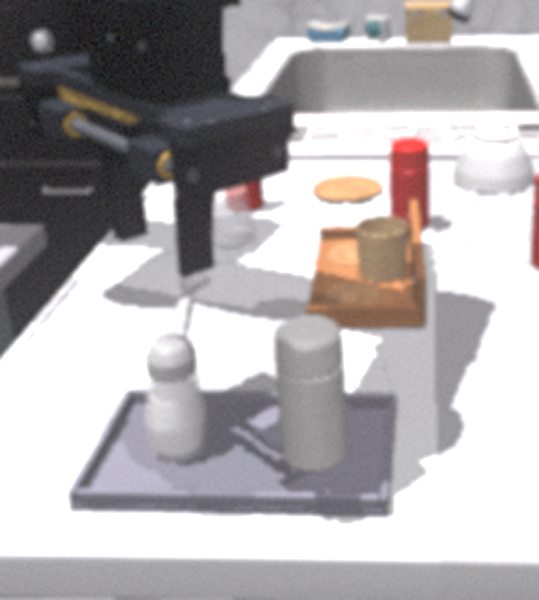

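View pics/t16.png

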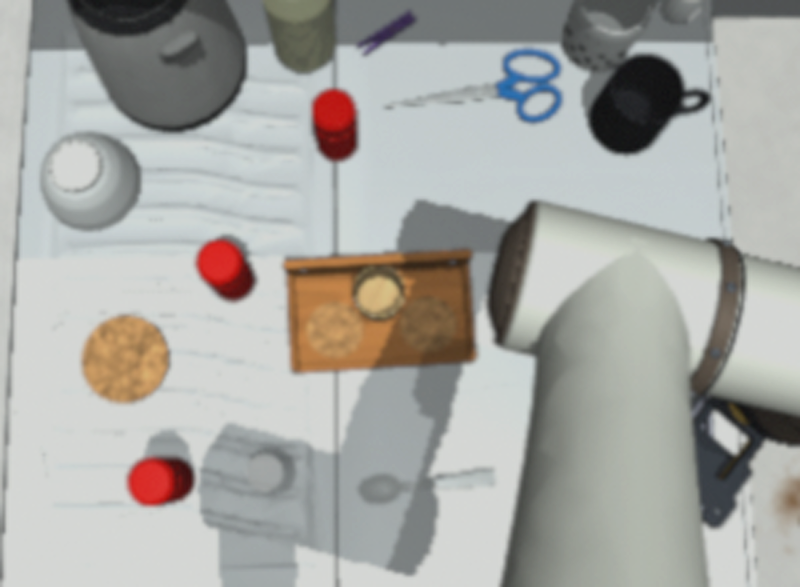

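Call:
apply_moves(xyz=[[-0.01,0,0],[-0.01,0,0],[0,0,0],[0,0,0],[0,0,0],[0,0,0],[0,0,0]], twist=[5,8,8,8,8,4,0], claw=[0.85,0.85,0.85,0.85,0.85,0.85,0.85])

```text
time_s: 20.3
tcp_pos: [0.4252, -0.2719, 0.1456]
ee_rot: [[-0.067, -0.095, 0.993], [0.023, 0.995, 0.097], [-0.998, 0.029, -0.064]]
wrist_force: [-0.6, 0.0, -0.8]
gripper_width: 0.847
```

```bash
python3 go.py .562 .0015 .14
python3 - <<'E'
from fit import *
t=imaging.capture('top')
for q in('wood_cup',):
    for o in imaging.regions_of(q,t):
        c=o['centre'];print(q,o['p'],c,atz(t,c,.063))
        if np.hypot(c[0]-263,c[1]-190)<10: print(fit([cyl(.024,.01,.026,.063)],[(t,up(o['mask']))],atz(t,c,.063),False))
E
```

```text
t 20.3 p [ 0.4252 -0.2719  0.1456] yaw 95.48 tilt [-0.998  0.029 -0.064] w 0.847 F [-0.6  0.  -0.8] j [-14.  16. -18.  -0. -60. -70.]
shift [0.0027 0.2588 0.1628] rows 7 each [0.0004 0.037  0.0233]
wood_cup 0.81 [261.5, 188.2] [0.56374183 0.00327842 0.063     ]
([np.float64(0.5636124339386577), np.float64(0.0014350681683432934), 0], np.float64(0.9009683902795542))
```

Call:
apply_moves(xyz=[[0,0.025,0.015],[0,0.038,0.024],[0,0.038,0.024],[0,0.038,0.024],[0,0.038,0.024],[0,0.038,0.024],[0,0.025,0.016],[0,0.008,0.005],[0,0,0],[0,0,0]], twist=[0,0,0,0,0,0,2,1,0,0], claw=[0.85,0.85,0.85,0.85,0.85,0.85,0.85,0.85,0.85,0.85])

```text
time_s: 21.4
tcp_pos: [0.5583, 0.0005, 0.1362]
ee_rot: [[-0.075, -0.055, 0.996], [0.022, 0.998, 0.057], [-0.997, 0.026, -0.074]]
wrist_force: [-0.6, 0.2, -0.0]
gripper_width: 0.853
```

```bash
python3 go.py .5625 .0018 .07
```

```text
t 21.4 p [5.583e-01 5.000e-04 1.362e-01] yaw 93.14 tilt [-0.997  0.026 -0.074] w 0.853 F [-0.6  0.2 -0. ] j [  15.   21.  -10.   -3.  -62. -101.]
shift [ 0.0657 -0.0007  0.0092] rows 2 each [ 0.0329 -0.0004  0.0046]
```

Call:
apply_moves(xyz=[[0,0,0],[0,0,0],[0,0,0],[0,0,0]], twist=[0,0,0,0], claw=[0.85,0.85,0.85,0.85])

```text
time_s: 21.8
tcp_pos: [0.5567, -0.0024, 0.1361]
ee_rot: [[-0.077, -0.053, 0.996], [0.022, 0.998, 0.054], [-0.997, 0.026, -0.075]]
wrist_force: [-0.5, 0.0, -0.1]
gripper_width: 0.852
```

```bash
python3 go.py .5625 .0018 .07
python3 - <<'E'
from h import *
q=r.sense();print(np.round(q['joints'],3),np.round(q['joint_velocities'],2),np.round(q['ee_rot'],4)[:,0])
E
```

```text
t 21.8 p [ 0.5567 -0.0024  0.1361] yaw 93.01 tilt [-0.997  0.026 -0.075] w 0.852 F [-0.5  0.  -0.1] j [  15.   21.  -10.   -3.  -62. -101.]
shift [0.0655 0.0022 0.011 ] rows 2 each [0.0327 0.0011 0.0055]
[  14.998   21.176  -10.453   -2.642  -62.319 -100.619] [-0.56 -0.28 -0.18 -0.04  0.01  0.06] [-0.0766  0.0217 -0.9968]
```

Call:
apply_moves(xyz=[[0,0.002,0.008],[0.045,0,0],[0,0,0],[0,0,0]], twist=[0,0,0,0], claw=[0.85,0.85,0.85,0.85])

```text
time_s: 22.2
tcp_pos: [0.5649, 0.0005, 0.0925]
ee_rot: [[-0.07, -0.053, 0.996], [0.022, 0.998, 0.054], [-0.997, 0.025, -0.069]]
wrist_force: [0.8, -0.3, 0.6]
gripper_width: 0.851
```

```bash
python3 go.py .5625 .0018 .07
```

```text
t 22.2 p [5.649e-01 5.000e-04 9.250e-02] yaw 93.02 tilt [-0.997  0.025 -0.069] w 0.851 F [ 0.8 -0.3  0.6] j [  15.   24.  -13.   -3.  -57. -101.]
shift [ 0.0226  0.0008 -0.0008] rows 1 each [ 0.0226  0.0008 -0.0008]
```

Call:
apply_moves(xyz=[[-0.008,0,0],[-0.008,0,0],[-0.008,0,0],[-0.008,0,0],[-0.008,0,0]], twist=[0,0,0,0,0], claw=[0.85,0.85,0.85,0.85,0.85])

```text
time_s: 22.7
tcp_pos: [0.571, -0.0002, 0.1408]
ee_rot: [[-0.062, -0.054, 0.997], [0.022, 0.998, 0.055], [-0.998, 0.026, -0.061]]
wrist_force: [0.5, 0.3, -0.4]
gripper_width: 0.849
```

```bash
python3 go.py .5625 .0018 .07
```

```text
t 22.7 p [ 5.710e-01 -2.000e-04  1.408e-01] yaw 93.09 tilt [-0.998  0.026 -0.061] w 0.849 F [ 0.5  0.3 -0.4] j [  15.   22.   -9.   -2.  -63. -101.]
shift [ 0.0713  0.0006 -0.004 ] rows 2 each [ 0.0356  0.0003 -0.002 ]
```

Call:
apply_moves(xyz=[[0.01,0,-0.003],[0.01,0,0],[0.01,0,0],[0.01,0,0],[0.01,0,0],[0.01,0,0],[0.01,0,0]], twist=[0,0,0,0,0,0,0], claw=[0.85,0.85,0.85,0.85,0.85,0.85,0.85])

```text
time_s: 23.4
tcp_pos: [0.5635, 0.0014, 0.0673]
ee_rot: [[-0.06, -0.054, 0.997], [0.023, 0.998, 0.055], [-0.998, 0.026, -0.059]]
wrist_force: [-0.3, -0.4, 0.8]
gripper_width: 0.851
```

```bash
python3 go.py .5625 .0018 .03
```

```text
t 23.4 p [0.5635 0.0014 0.0673] yaw 93.09 tilt [-0.998  0.026 -0.059] w 0.851 F [-0.3 -0.4  0.8] j [  15.   26.  -15.   -3.  -53. -100.]
shift [ 0.0373 -0.0005  0.0012] rows 1 each [ 0.0373 -0.0005  0.0012]
```

Call:
apply_moves(xyz=[[0.025,0,0.001],[0.025,0,0.002],[0.004,0,0],[0,0,0],[0,0,0]], twist=[0,0,0,0,0], claw=[0.85,0.85,0.85,0.85,0.85])

```text
time_s: 23.9
tcp_pos: [0.5626, 0.0025, 0.0087]
ee_rot: [[-0.063, -0.054, 0.997], [0.021, 0.998, 0.056], [-0.998, 0.025, -0.062]]
wrist_force: [0.4, 0.5, -0.2]
gripper_width: 0.85
```

```bash
python3 go.py .563 .0015 .008; python3 look.py s17 side 180 320 120 240;python3 look.py t17 top 200 330 140 240
```

```text
t 23.9 p [0.5626 0.0025 0.0087] yaw 93.11 tilt [-0.998  0.025 -0.062] w 0.85 F [ 0.4  0.5 -0.2] j [  15.   30.  -18.   -3.  -46. -100.]
shift [ 0.0006 -0.0011  0.0004] rows 1 each [ 0.0006 -0.0011  0.0004]
```

View pics/s17.png

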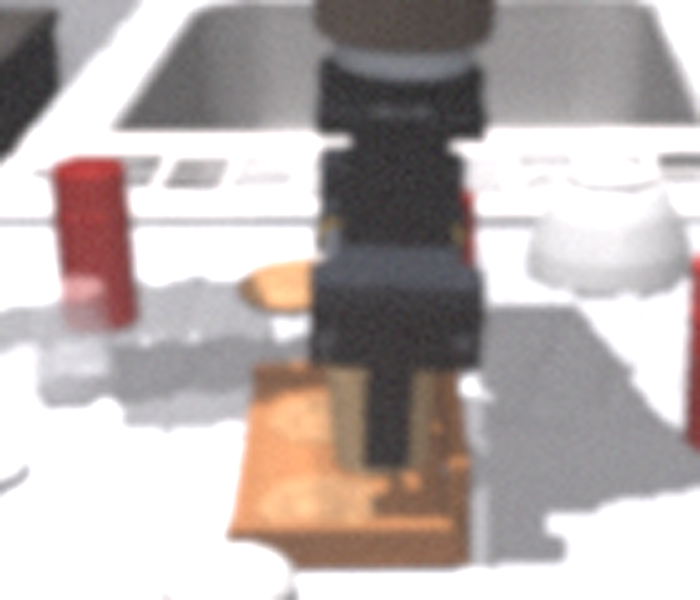

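View pics/t17.png

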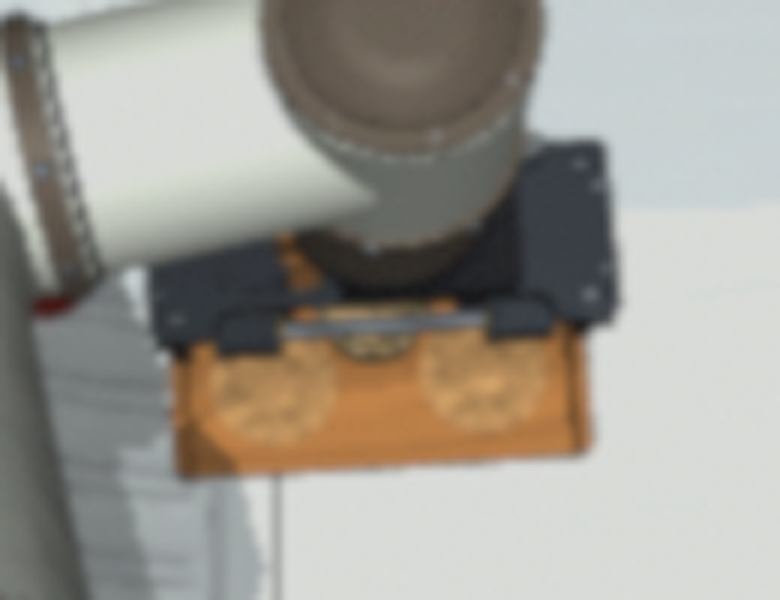

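Call:
apply_moves(xyz=[[0,0,0],[0,0,0],[0,0,0],[0,0,0],[0,0,0],[0,0,0],[0,0,0]], twist=[0,0,0,0,0,0,0], claw=[0,0,0,0,0,0,0])

```text
time_s: 24.7
tcp_pos: [0.5647, 0.003, 0.0123]
ee_rot: [[-0.056, -0.055, 0.997], [0.023, 0.998, 0.056], [-0.998, 0.026, -0.055]]
wrist_force: [0.7, 0.4, -0.3]
gripper_width: 0.57
```

```bash
python3 go.py .563 .0015 .008
```

```text
t 24.7 p [0.5647 0.003  0.0123] yaw 93.13 tilt [-0.998  0.026 -0.055] w 0.57 F [ 0.7  0.4 -0.3] j [  15.   30.  -17.   -3.  -46. -100.]
shift [ 0.0043 -0.0016 -0.0016] rows 1 each [ 0.0043 -0.0016 -0.0016]
```

Call:
apply_moves(xyz=[[-0.008,0,0],[-0.015,0,0],[-0.02,0,0],[-0.02,0,0],[-0.02,0,0],[-0.02,0,0],[-0.02,0,0],[-0.01,0,0],[0,0,0]], twist=[0,0,0,0,0,0,0,0,0], claw=[0,0,0,0,0,0,0,0,0])

```text
time_s: 25.6
tcp_pos: [0.5719, -0.0007, 0.1528]
ee_rot: [[-0.057, -0.054, 0.997], [0.022, 0.998, 0.056], [-0.998, 0.025, -0.056]]
wrist_force: [-0.1, -0.6, -1.1]
gripper_width: 0.57
```

```bash
python3 go.py .503 .267 .15;python3 look.py s18 side 160 320 80 240
```

```text
t 25.6 p [ 0.5719 -0.0007  0.1528] yaw 93.12 tilt [-0.998  0.025 -0.056] w 0.57 F [-0.1 -0.6 -1.1] j [  15.   21.   -8.   -2.  -64. -101.]
shift [ 0.0128  0.2709 -0.0536] rows 7 each [ 0.0018  0.0387 -0.0077]
```

View pics/s18.png

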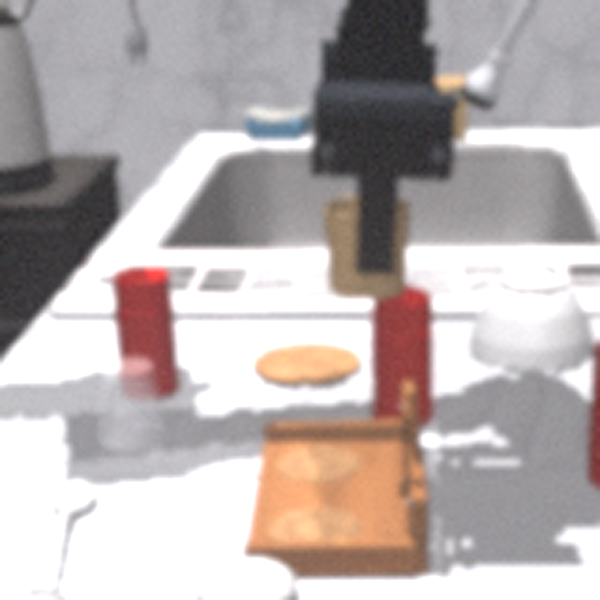

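Call:
apply_moves(xyz=[[0,0.012,-0.008],[0,0.022,-0.012],[0,0.025,-0.01],[0,0.025,-0.007],[0,0.025,-0.005],[0,0.025,-0.003],[0,0.025,-0.003],[0,0.025,-0.002],[0,0.025,-0.002],[0,0.02,0],[0,0.01,0],[0,0,0]], twist=[0,0,0,0,0,0,0,0,0,0,0,0], claw=[0,0,0,0,0,0,0,0,0,0,0,0])

```text
time_s: 26.85
tcp_pos: [0.4887, 0.2444, 0.1462]
ee_rot: [[-0.088, -0.052, 0.995], [0.011, 0.998, 0.054], [-0.996, 0.016, -0.087]]
wrist_force: [-0.5, -0.4, 0.2]
gripper_width: 0.568
```

```bash
python3 go.py .503 .267 .07
```

```text
t 26.85 p [0.4887 0.2444 0.1462] yaw 93.01 tilt [-0.996  0.016 -0.087] w 0.568 F [-0.5 -0.4  0.2] j [  41.   20.  -11.   -4.  -63. -126.]
shift [0.0749 0.0207 0.022 ] rows 2 each [0.0375 0.0103 0.011 ]
```

Call:
apply_moves(xyz=[[0.01,0.01,0.01],[0.02,0.008,0.01],[0.02,0,0],[0.015,0,0],[0,0,0],[0,0,0]], twist=[0,0,0,0,0,0], claw=[0,0,0,0,0,0])

```text
time_s: 27.45
tcp_pos: [0.5004, 0.2598, 0.0763]
ee_rot: [[-0.092, -0.049, 0.995], [0.007, 0.999, 0.05], [-0.996, 0.012, -0.092]]
wrist_force: [-0.2, 0.3, 0.4]
gripper_width: 0.568
```

```bash
python3 go.py .503 .267 .03; python3 look.py s19 side 160 320 100 220;python3 look.py t19 top 120 280 120 280
```

```text
t 27.45 p [0.5004 0.2598 0.0763] yaw 92.83 tilt [-0.996  0.012 -0.092] w 0.568 F [-0.2  0.3  0.4] j [  42.   26.  -13.   -5.  -56. -126.]
shift [0.0459 0.0065 0.0072] rows 2 each [0.023  0.0033 0.0036]
```

View pics/s19.png

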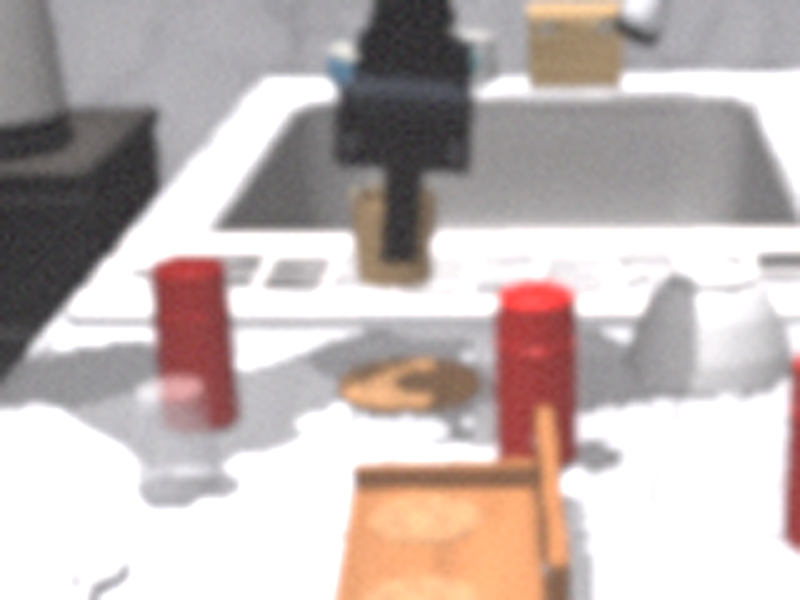

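View pics/t19.png

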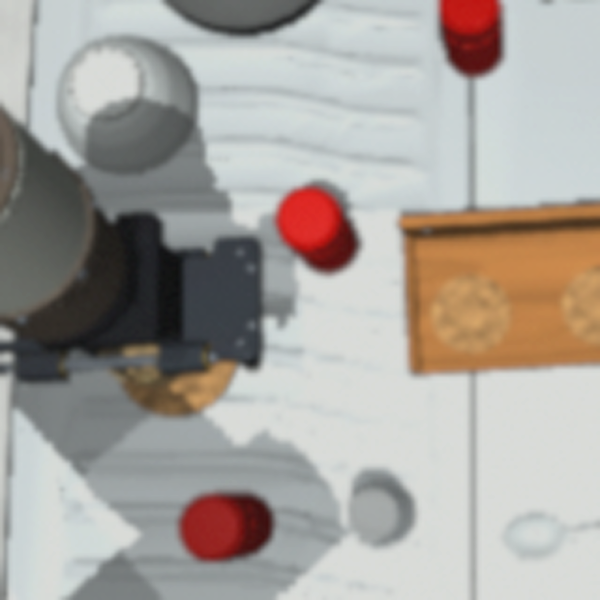

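Call:
apply_moves(xyz=[[0.02,0.004,0.004],[0.02,0.003,0.004],[0.01,0,0.002],[0,0,0],[0,0,0]], twist=[0,0,0,0,0], claw=[0,0,0,0,0])

```text
time_s: 28.05
tcp_pos: [0.5093, 0.2696, 0.0305]
ee_rot: [[-0.082, -0.049, 0.995], [0.015, 0.999, 0.051], [-0.996, 0.019, -0.082]]
wrist_force: [-0.2, -0.2, -0.9]
gripper_width: 0.572
```

```bash
python3 go.py .505 .267 .0083
```

```text
t 28.05 p [0.5093 0.2696 0.0305] yaw 92.83 tilt [-0.996  0.019 -0.082] w 0.572 F [-0.2 -0.2 -0.9] j [  42.   29.  -14.   -5.  -50. -126.]
shift [ 0.0225 -0.0028 -0.0026] rows 1 each [ 0.0225 -0.0028 -0.0026]
```

Call:
apply_moves(xyz=[[0.01,-0.002,-0.002],[0.006,0,0],[0,0,0],[0,0,0]], twist=[0,0,0,0], claw=[0,0,0,0])

```text
time_s: 28.45
tcp_pos: [0.5067, 0.268, 0.0158]
ee_rot: [[-0.079, -0.049, 0.996], [0.017, 0.999, 0.051], [-0.997, 0.021, -0.078]]
wrist_force: [-0.2, 0.3, -0.4]
gripper_width: 0.568
```

```bash
python3 go.py .505 .267 .0083;  python3 look.py s20 side 180 320 100 220;python3 look.py t20 top 120 240 160 280
```

```text
t 28.45 p [0.5067 0.268  0.0158] yaw 92.83 tilt [-0.997  0.021 -0.078] w 0.568 F [-0.2  0.3 -0.4] j [  42.   30.  -15.   -5.  -48. -125.]
shift [ 0.0076 -0.0011 -0.0012] rows 1 each [ 0.0076 -0.0011 -0.0012]
```

View pics/s20.png

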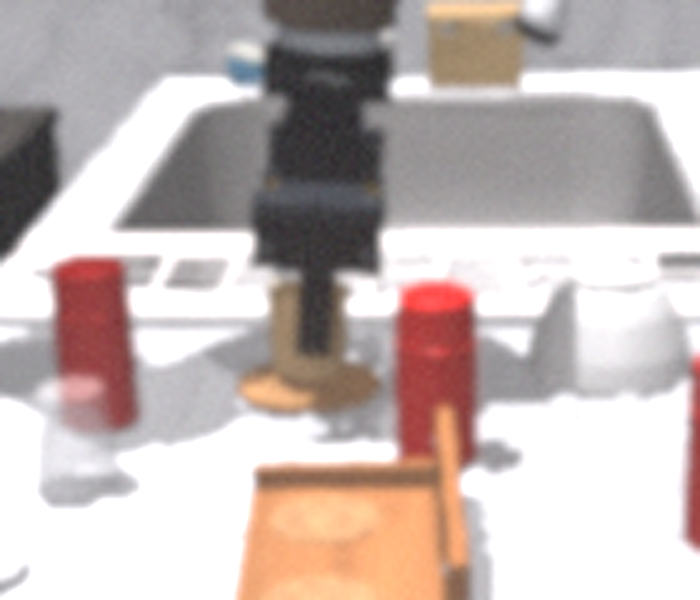

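View pics/t20.png

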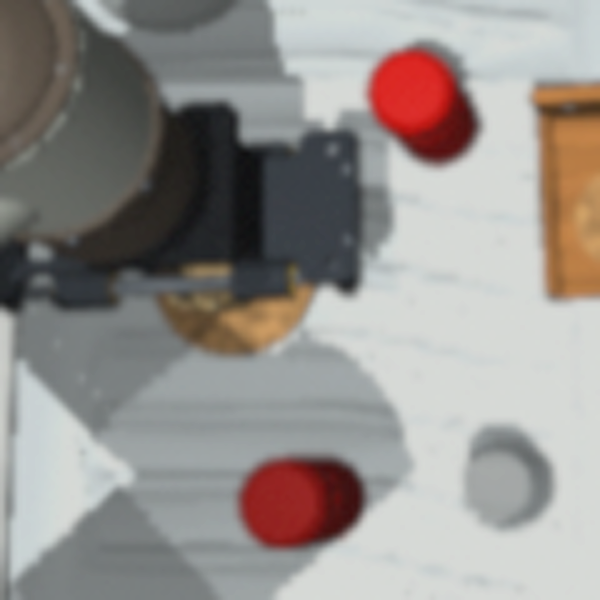

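Call:
apply_moves(xyz=[[0.004,-0.001,-0.001],[0.002,0,0],[0,0,0]], twist=[0,0,0], claw=[0,0,0])

```text
time_s: 28.85
tcp_pos: [0.5056, 0.2674, 0.01]
ee_rot: [[-0.078, -0.05, 0.996], [0.018, 0.999, 0.051], [-0.997, 0.022, -0.077]]
wrist_force: [0.9, -0.2, 0.2]
gripper_width: 0.571
```

```bash
python3 go.py .505 .267 .0083
```

```text
t 28.85 p [0.5056 0.2674 0.01  ] yaw 92.84 tilt [-0.997  0.022 -0.077] w 0.571 F [ 0.9 -0.2  0.2] j [  42.   31.  -15.   -5.  -47. -125.]
shift [ 0.0017 -0.0004 -0.0005] rows 1 each [ 0.0017 -0.0004 -0.0005]
```

Call:
apply_moves(xyz=[[0.0025,0,0],[0.0015,0,0],[0,0,0]], twist=[0,0,0], claw=[0,0,0])

```text
time_s: 29.15
tcp_pos: [0.5056, 0.2678, 0.0086]
ee_rot: [[-0.078, -0.051, 0.996], [0.018, 0.998, 0.053], [-0.997, 0.022, -0.077]]
wrist_force: [0.8, -1.1, -0.5]
gripper_width: 0.568
```

```bash
python3 go.py .505 .267 .0083; python3 look.py s21 side 180 280 100 190
```

```text
t 29.15 p [0.5056 0.2678 0.0086] yaw 92.94 tilt [-0.997  0.022 -0.077] w 0.568 F [ 0.8 -1.1 -0.5] j [  42.   31.  -15.   -5.  -47. -125.]
shift [ 0.0004 -0.0008 -0.0007] rows 1 each [ 0.0004 -0.0008 -0.0007]
```

View pics/s21.png

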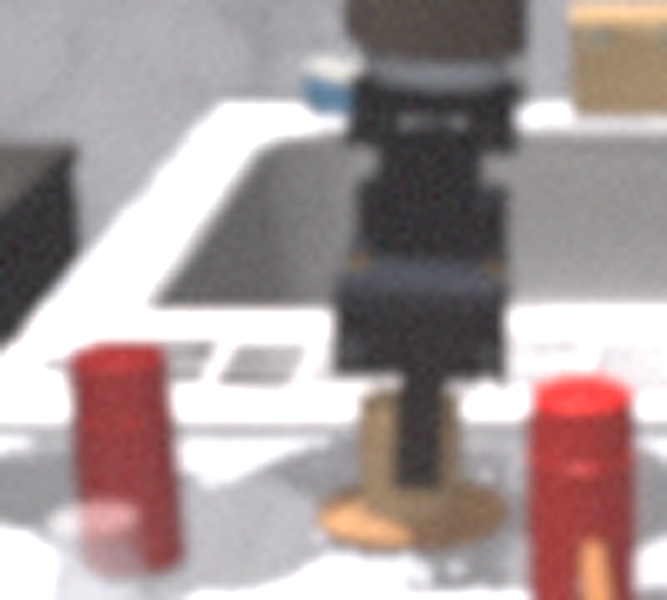

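Call:
apply_moves(xyz=[[0.003,0,0],[0,0,0]], twist=[0,0], claw=[0,0])

```text
time_s: 29.4
tcp_pos: [0.5058, 0.2683, 0.0087]
ee_rot: [[-0.077, -0.053, 0.996], [0.017, 0.998, 0.054], [-0.997, 0.022, -0.076]]
wrist_force: [0.6, -0.2, 0.2]
gripper_width: 0.566
```

```bash
python3 go.py .505 .267 .0083
```

```text
t 29.4 p [0.5058 0.2683 0.0087] yaw 93.04 tilt [-0.997  0.022 -0.076] w 0.566 F [ 0.6 -0.2  0.2] j [  42.   31.  -15.   -5.  -47. -125.]
shift [ 0.0004 -0.0013 -0.0008] rows 1 each [ 0.0004 -0.0013 -0.0008]
```

Call:
apply_moves(xyz=[[0,0,0],[0,0,0],[0,0,0],[0,0,0],[-0.008,0,0],[-0.015,0,0],[-0.02,0,0],[-0.02,0,0],[-0.02,0,0],[-0.02,0,0],[-0.02,0,0],[-0.01,0,0]], twist=[0,0,0,0,0,0,0,0,0,0,0,0], claw=[0.8,0.8,0.8,0.8,0.8,0.8,0.8,0.8,0.8,0.8,0.8,0.8])

```text
time_s: 30.6
tcp_pos: [0.5158, 0.2646, 0.1457]
ee_rot: [[-0.08, -0.052, 0.995], [0.014, 0.998, 0.053], [-0.997, 0.018, -0.08]]
wrist_force: [0.4, 0.1, -0.2]
gripper_width: 0.804
```

```bash
python3 go.py .4295 -.2748 .15;python3 look.py s22 side 140 300 100 220;python3 look.py t22 top 120 240 160 280
```

```text
t 30.6 p [0.5158 0.2646 0.1457] yaw 92.99 tilt [-0.997  0.018 -0.08 ] w 0.804 F [ 0.4  0.1 -0.2] j [  41.   22.   -6.   -4.  -64. -126.]
shift [-0.0048 -0.534  -0.115 ] rows 13 each [-0.0004 -0.0411 -0.0088]
```

View pics/s22.png

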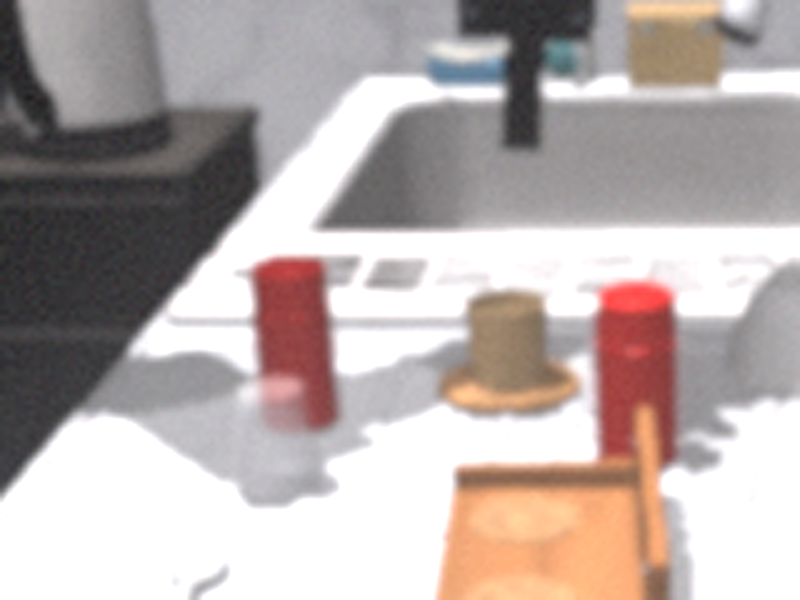

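View pics/t22.png

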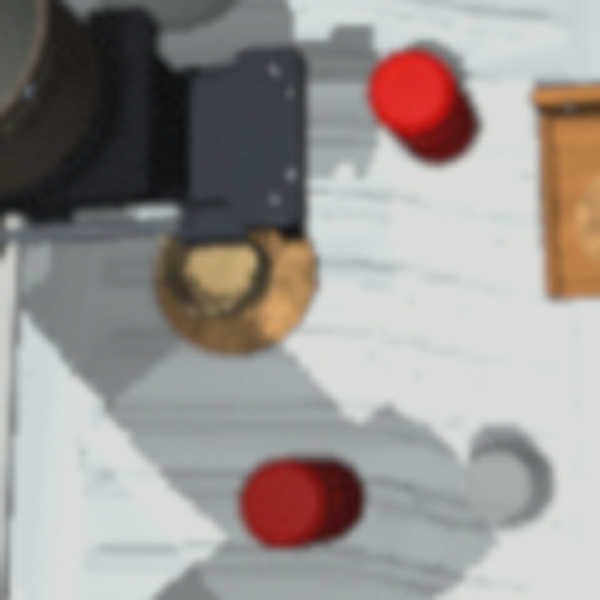

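Run:
```python
from fit import *
t=imaging.capture('top');s=imaging.capture('side')
salt=[cyl(.021,.005,.021,.065),cyl(.021,.065,.012,.095)];st=[cyl(.0235,.005,.0235,.105)]
for n,P,g in(('salt',salt,(.4295,-.2748)),('shaker',st,(.529,-.276))):
    obs=[]
    for d,c in((t,'t'),(s,'s')):
        u=proj(d,[g[0],g[1],.055])[0]
        L=[o for o in imaging.regions_of(n,d) if np.hypot(*(np.array(o['centre'])-u))<15]
        print(n,c,[(round(o['p'],2),np.round(o['centre']),o['mask'].sum()) for o in L],u.round())
        if L:
            o=(d,up(L[0]['mask']));obs.append(o);print('  ',[np.round(v,4) for v in fit(P,[o],g,False)])
    if len(obs)>1: print('  both',fit(P,obs,g,False))
# cork discs
im=cv2.cvtColor(t['pixels'],cv2.COLOR_RGB2BGR)
cv2.imwrite('pics/disc.png',cv2.resize(im[165:230,222:305],None,fx=9,fy=9,interpolation=cv2.INTER_CUBIC))
cv2.imwrite('pics/trayt.png',cv2.resize(im[175:270,330:400],None,fx=6,fy=6,interpolation=cv2.INTER_CUBIC))
qc=[.547,.0008,.04]
for L in([-.013,.048,.01],[-.013,-.048,.01]): print('disc',tf(np.array([L]),qc),(proj(t,tf(np.array([L]),qc))-[222,165]+.5)*9)
```

```text
salt t [(0.69, array([371., 240.]), np.int64(285))] [369. 238.]
   [array([ 0.4308, -0.2759,  0.    ]), np.float64(0.8838)]
salt s [(0.96, array([170., 264.]), np.int64(1035))] [170. 259.]
   [array([ 0.4269, -0.2689,  0.    ]), np.float64(0.8288)]
  both ([np.float64(0.43005056850239637), np.float64(-0.2750953187692911), 0], np.float64(0.8189963453452274))
shaker t [(0.58, array([368., 203.]), np.int64(427))] [367. 200.]
   [array([ 0.5263, -0.2743,  0.    ]), np.float64(0.8954)]
shaker s [(0.85, array([226., 260.]), np.int64(1631))] [228. 260.]
   [array([ 0.5257, -0.2734,  0.    ]), np.float64(0.9294)]
  both ([np.float64(0.5259460153579711), np.float64(-0.2735739197731018), 0], np.float64(0.9202648486378812))
disc [[0.53209091 0.04824174 0.01      ]] [[213.68964888 347.36757037]]
disc [[ 0.53592989 -0.04768147  0.01      ]] [[527.35091334 331.31526899]]
```

View pics/disc.png

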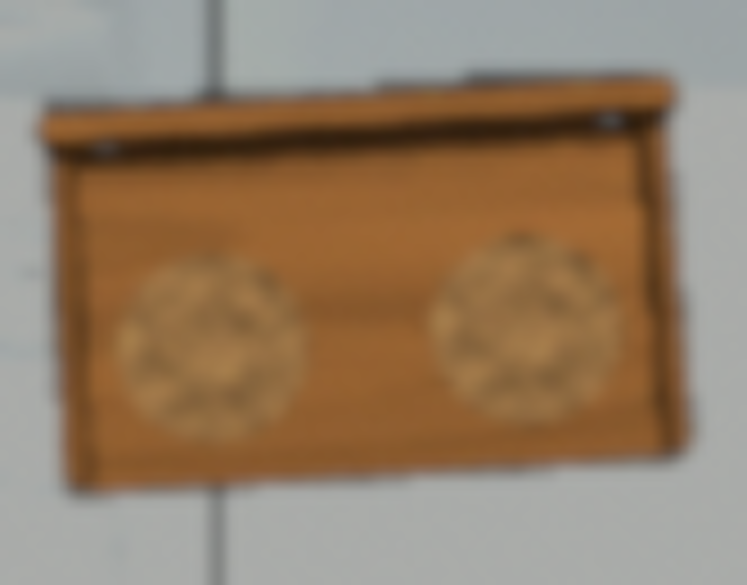

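View pics/trayt.png

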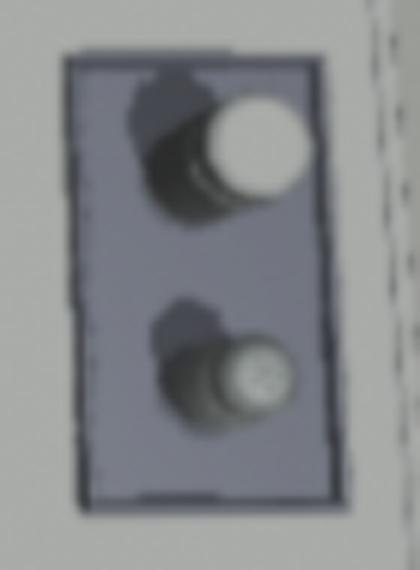

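Call:
apply_moves(xyz=[[-0.002,-0.025,-0.005],[-0.002,-0.042,-0.009],[-0.002,-0.042,-0.009],[-0.002,-0.042,-0.009],[-0.002,-0.042,-0.009],[-0.002,-0.042,-0.009],[-0.002,-0.042,-0.009],[-0.002,-0.042,-0.009],[-0.002,-0.042,-0.009],[-0.002,-0.042,-0.009],[-0.001,-0.03,-0.006],[0,-0.01,-0.003]], twist=[0,0,0,0,0,0,0,0,0,0,0,0], claw=[0.8,0.8,0.8,0.8,0.8,0.8,0.8,0.8,0.8,0.8,0.8,0.8])

```text
time_s: 32.2
tcp_pos: [0.4402, -0.1985, 0.159]
ee_rot: [[-0.097, -0.059, 0.993], [0.005, 0.998, 0.06], [-0.995, 0.011, -0.097]]
wrist_force: [-0.5, 0.7, -0.7]
gripper_width: 0.799
```

```bash
python3 go.py .4295 -.2755 .14
```

```text
t 32.2 p [ 0.4402 -0.1985  0.159 ] yaw 93.39 tilt [-0.995  0.011 -0.097] w 0.799 F [-0.5  0.7 -0.7] j [ -5.  13. -19.   0. -63. -82.]
shift [ 0.0196 -0.0764 -0.0134] rows 2 each [ 0.0098 -0.0382 -0.0067]
```

Call:
apply_moves(xyz=[[-0.001,-0.03,-0.004],[-0.001,-0.03,-0.004],[0,-0.012,-0.002],[0,0,0],[0,0,0]], twist=[0,0,0,0,0], claw=[0.8,0.8,0.8,0.8,0.8])

```text
time_s: 32.7
tcp_pos: [0.4333, -0.2723, 0.1586]
ee_rot: [[-0.102, -0.058, 0.993], [0.007, 0.998, 0.059], [-0.995, 0.013, -0.101]]
wrist_force: [-0.3, 0.4, -0.5]
gripper_width: 0.801
```

```bash
python3 go.py .4295 -.2755 .09;python3 - <<'E'
from fit import *
t=imaging.capture('top');s=imaging.capture('side')
for d,n in((t,'t'),(s,'s')):
  for q in('coaster','wood_cup'):
    for o in imaging.regions_of(q,d): print(n,q,round(o['p'],2),np.round(o['centre'],1))
L=[o for o in imaging.regions_of('wood_cup',t) if abs(o['centre'][0]-166)<15]
if L: print('cup',fit([cyl(.024,.006,.026,.059)],[(t,up(L[0]['mask']))],(.503,.267),False))
save(t,'t23')
cv2.imwrite('pics/t23c.png',cv2.resize(cv2.imread('pics/t23.png')[180:250,130:210],None,fx=8,fy=8,interpolation=cv2.INTER_CUBIC))
E
```

```text
t 32.7 p [ 0.4333 -0.2723  0.1586] yaw 93.31 tilt [-0.995  0.013 -0.101] w 0.801 F [-0.3  0.4 -0.5] j [-13.  16. -16.   1. -64. -74.]
shift [ 0.0686 -0.0039  0.003 ] rows 2 each [ 0.0343 -0.002   0.0015]
t coaster 0.57 [172.9 216.7]
t wood_cup 0.72 [163.7 213.3]
t wood_cup 0.24 [262.4 197.1]
s coaster 0.61 [241.5 181.5]
s wood_cup 0.78 [239.5 170.3]
cup ([np.float64(0.5029037408828735), np.float64(0.2691660466194153), 0], np.float64(0.9594421288874639))
```

View pics/t23c.png

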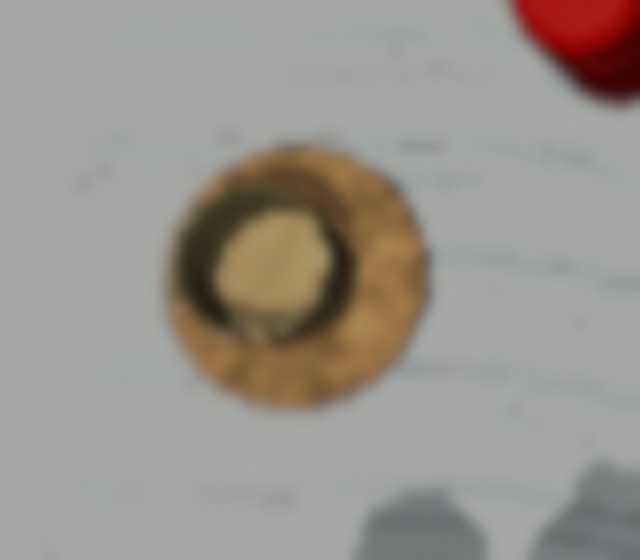

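Call:
apply_moves(xyz=[[0.02,-0.003,0.001],[0.035,0,0.003],[0.02,0,0.002],[0,0,0],[0,0,0]], twist=[0,0,0,0,0], claw=[0.8,0.8,0.8,0.8,0.8])

```text
time_s: 33.55
tcp_pos: [0.4347, -0.2741, 0.0843]
ee_rot: [[-0.095, -0.062, 0.994], [0.004, 0.998, 0.063], [-0.995, 0.01, -0.095]]
wrist_force: [0.5, -1.1, 0.5]
gripper_width: 0.802
```

```bash
python3 go.py .4295 -.2755 .0205; python3 look.py s24 side 110 290 190 325
```

```text
t 33.55 p [ 0.4347 -0.2741  0.0843] yaw 93.55 tilt [-0.995  0.01  -0.095] w 0.802 F [ 0.5 -1.1  0.5] j [-13.  21. -21.   1. -53. -74.]
shift [ 0.064  -0.0017  0.0008] rows 2 each [ 0.032  -0.0009  0.0004]
```

View pics/s24.png

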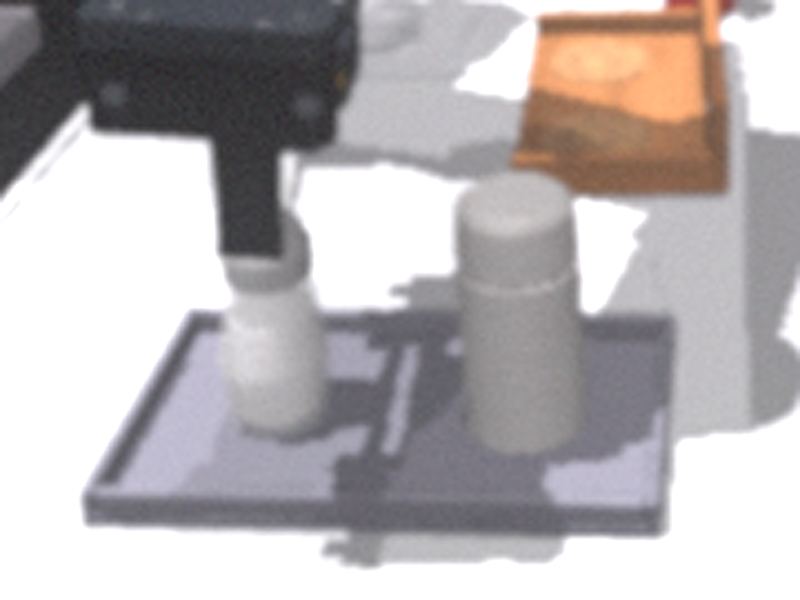

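Run:
```python
from h import *
d=imaging.capture('side');q=r.sense();R=np.array(q['ee_rot']);p=np.array(q['tcp_pos'])+[0,0,.033]
f=lambda P:((proj(d,P)[0]+.5-[110,190])*4.444).round()
print('tip',[f(p+R@np.array([.014,-.042,z])) for z in(-.0095,.0095)],'saltaxis',[f([.429,-.2755,z]) for z in(.005,.06,.095)])
print('after descent tip/grasp',[f(np.array([.4295,-.2755,.0205+.033])+R@np.array([x,-.042,0])) for x in(.014,-.005)])
```

```text
tip [array([214., 256.]), array([269., 259.])] saltaxis [array([282., 417.]), array([266., 299.]), array([256., 219.])]
after descent tip/grasp [array([246., 412.]), array([245., 369.])]
```

Call:
apply_moves(xyz=[[0.025,-0.001,0],[0.025,0,0],[0.008,0,0],[0,0,0],[0,0,0]], twist=[0,0,0,0,0], claw=[0.8,0.8,0.8,0.8,0.8])

```text
time_s: 34.15
tcp_pos: [0.4357, -0.2769, 0.0325]
ee_rot: [[-0.079, -0.064, 0.995], [-0.001, 0.998, 0.064], [-0.997, 0.004, -0.079]]
wrist_force: [0.0, -1.0, -0.9]
gripper_width: 0.799
```

```bash
python3 go.py .4295 -.2755 .0205; python3 look.py s25 side 110 290 190 325
```

```text
t 34.15 p [ 0.4357 -0.2769  0.0325] yaw 93.65 tilt [-0.997  0.004 -0.079] w 0.799 F [ 0.  -1.  -0.9] j [-14.  25. -25.   2. -45. -74.]
shift [ 0.0124  0.0017 -0.0051] rows 1 each [ 0.0124  0.0017 -0.0051]
```

View pics/s25.png

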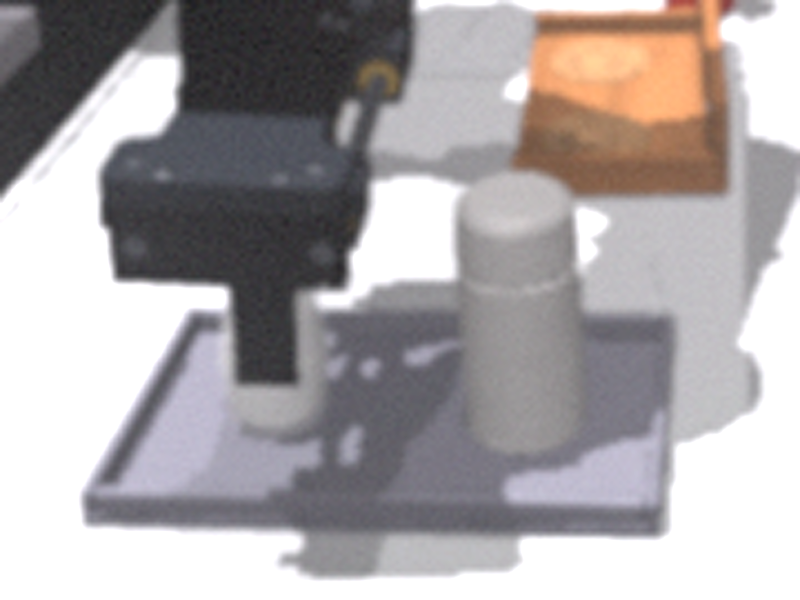

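Call:
apply_moves(xyz=[[0.006,0.001,-0.004],[0.006,0,0],[0,0,0],[0,0,0]], twist=[0,0,0,0], claw=[0.8,0.8,0.8,0.8])

```text
time_s: 34.6
tcp_pos: [0.4322, -0.2766, 0.0225]
ee_rot: [[-0.074, -0.064, 0.995], [-0.003, 0.998, 0.064], [-0.997, 0.002, -0.074]]
wrist_force: [-0.3, -0.3, -0.4]
gripper_width: 0.8
```

```bash
python3 go.py .4295 -.2755 .0205
```

```text
t 34.6 p [ 0.4322 -0.2766  0.0225] yaw 93.68 tilt [-0.997  0.002 -0.074] w 0.8 F [-0.3 -0.3 -0.4] j [-14.  25. -26.   2. -43. -74.]
shift [ 0.0022  0.0013 -0.0025] rows 1 each [ 0.0022  0.0013 -0.0025]
```

Call:
apply_moves(xyz=[[0.002,0.001,-0.002],[0,0,0],[0,0,0],[0,0,0],[0,0,0],[0,0,0],[0,0,0]], twist=[0,0,0,0,0,0,0], claw=[0.8,0,0,0,0,0,0])

```text
time_s: 35.3
tcp_pos: [0.43, -0.2756, 0.0207]
ee_rot: [[-0.074, -0.064, 0.995], [-0.003, 0.998, 0.064], [-0.997, 0.002, -0.074]]
wrist_force: [0.1, -0.3, -1.0]
gripper_width: 0.447
```

```bash
python3 go.py .4295 -.2755 .0205
```

```text
t 35.3 p [ 0.43   -0.2756  0.0207] yaw 93.68 tilt [-0.997  0.002 -0.074] w 0.447 F [ 0.1 -0.3 -1. ] j [-14.  25. -26.   2. -43. -74.]
shift [ 0.0002  0.0002 -0.0005] rows 1 each [ 0.0002  0.0002 -0.0005]
```

Call:
apply_moves(xyz=[[-0.008,0,0],[-0.015,0,0],[-0.02,0,0],[-0.02,0,0],[-0.02,0,0],[-0.02,0,0],[-0.02,0,0],[-0.01,0,0]], twist=[0,0,0,0,0,0,0,0], claw=[0,0,0,0,0,0,0,0])

```text
time_s: 36.1
tcp_pos: [0.4379, -0.2745, 0.1585]
ee_rot: [[-0.079, -0.063, 0.995], [-0.0, 0.998, 0.063], [-0.997, 0.005, -0.079]]
wrist_force: [1.0, -0.2, -0.9]
gripper_width: 0.452
```

```bash
python3 go.py .5365 -.0475 .15
```

```text
t 36.1 p [ 0.4379 -0.2745  0.1585] yaw 93.61 tilt [-0.997  0.005 -0.079] w 0.452 F [ 1.  -0.2 -0.9] j [-13.  16. -16.   1. -62. -74.]
shift [0.0006 0.2203 0.1131] rows 6 each [0.0001 0.0367 0.0189]
```

Call:
apply_moves(xyz=[[-0.001,0.02,0.01],[-0.001,0.037,0.02],[-0.001,0.037,0.02],[-0.001,0.037,0.02],[-0.001,0.037,0.02],[-0.001,0.022,0.012],[0,0.008,0.004],[0,0,0],[0,0,0]], twist=[0,0,0,0,0,0,0,0,0], claw=[0,0,0,0,0,0,0,0,0])

```text
time_s: 37.0
tcp_pos: [0.5329, -0.0637, 0.1576]
ee_rot: [[-0.08, -0.058, 0.995], [0.0, 0.998, 0.059], [-0.997, 0.005, -0.08]]
wrist_force: [-1.3, -0.2, -0.9]
gripper_width: 0.446
```

```bash
python3 go.py .5365 -.0475 .08
```

```text
t 37.0 p [ 0.5329 -0.0637  0.1576] yaw 93.35 tilt [-0.997  0.005 -0.08 ] w 0.446 F [-1.3 -0.2 -0.9] j [ 10.  18. -12.  -1. -64. -96.]
shift [0.0771 0.0156 0.0107] rows 2 each [0.0385 0.0078 0.0054]
```

Tilt is steady. Correcting sideways, then descending.

Call:
apply_moves(xyz=[[0,0.01,0.005],[0.025,0.003,0.003],[0.03,0,0.002],[0.01,0,0],[0,0,0],[0,0,0]], twist=[0,0,0,0,0,0], claw=[0,0,0,0,0,0])

```text
time_s: 37.6
tcp_pos: [0.5376, -0.0531, 0.0925]
ee_rot: [[-0.077, -0.051, 0.996], [0.0, 0.999, 0.052], [-0.997, 0.004, -0.076]]
wrist_force: [0.1, 0.5, -1.1]
gripper_width: 0.447
```

```bash
python3 go.py .5365 -.0475 .0257; python3 look.py s26 side 180 320 120 240
```

```text
t 37.6 p [ 0.5376 -0.0531  0.0925] yaw 92.95 tilt [-0.997  0.004 -0.076] w 0.447 F [ 0.1  0.5 -1.1] j [ 11.  22. -16.  -1. -56. -97.]
shift [0.0667 0.0054 0.0043] rows 2 each [0.0334 0.0027 0.0021]
```

View pics/s26.png

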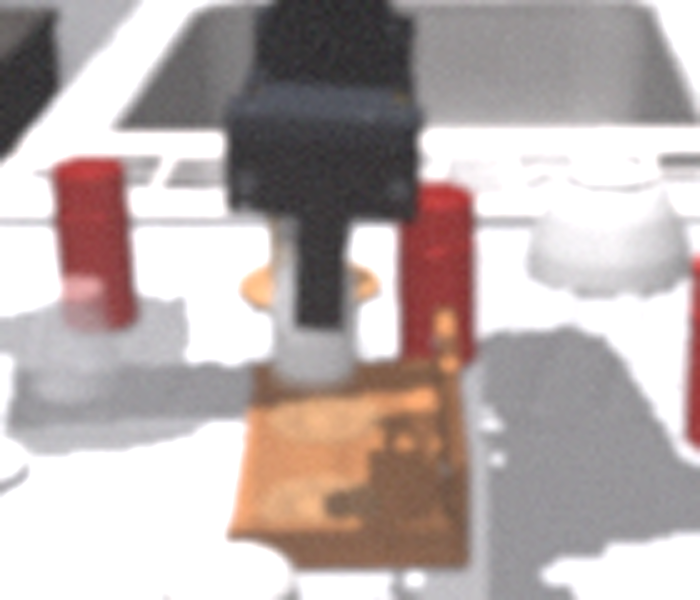

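Call:
apply_moves(xyz=[[0.015,0.004,0.001],[0.02,0.001,0.001],[0.01,0,0.001],[0,0,0],[0,0,0]], twist=[0,0,0,0,0], claw=[0,0,0,0,0])

```text
time_s: 38.15
tcp_pos: [0.5427, -0.0479, 0.0531]
ee_rot: [[-0.062, -0.052, 0.997], [0.001, 0.999, 0.052], [-0.998, 0.005, -0.062]]
wrist_force: [-0.0, 1.2, -0.6]
gripper_width: 0.448
```

```bash
python3 go.py .5365 -.0475 .0257
```

```text
t 38.15 p [ 0.5427 -0.0479  0.0531] yaw 92.97 tilt [-0.998  0.005 -0.062] w 0.448 F [-0.   1.2 -0.6] j [ 12.  25. -19.  -1. -50. -98.]
shift [ 0.0277  0.0006 -0.0044] rows 1 each [ 0.0277  0.0006 -0.0044]
```

Call:
apply_moves(xyz=[[0.01,0,-0.004],[0.01,0,-0.001],[0,0,0],[0,0,0]], twist=[0,0,0,0], claw=[0,0,0,0])

```text
time_s: 38.55
tcp_pos: [0.5372, -0.0482, 0.0339]
ee_rot: [[-0.059, -0.052, 0.997], [0.002, 0.999, 0.052], [-0.998, 0.005, -0.059]]
wrist_force: [0.1, -0.4, -1.3]
gripper_width: 0.45
```

```bash
python3 go.py .5365 -.0475 .0257; python3 look.py s27 side 180 320 120 240
```

```text
t 38.55 p [ 0.5372 -0.0482  0.0339] yaw 92.97 tilt [-0.998  0.005 -0.059] w 0.45 F [ 0.1 -0.4 -1.3] j [ 12.  26. -21.  -1. -46. -98.]
shift [ 0.0083  0.0007 -0.0002] rows 1 each [ 0.0083  0.0007 -0.0002]
```

View pics/s27.png

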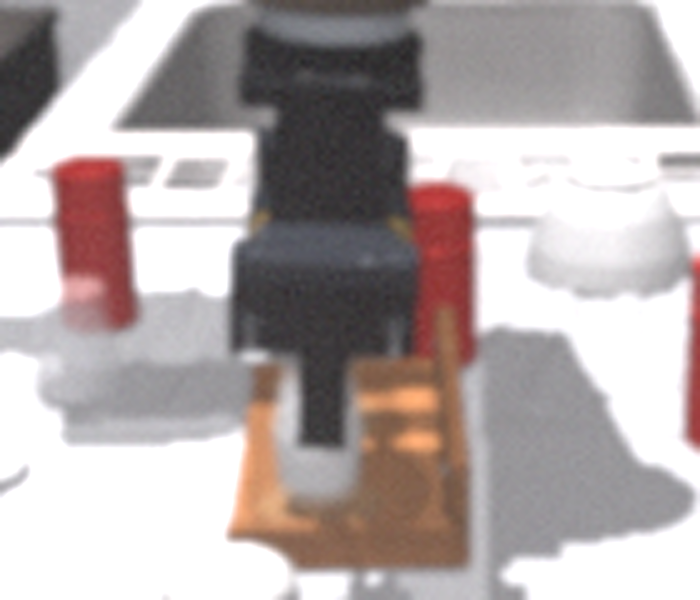

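Call:
apply_moves(xyz=[[0.005,0,0],[0.003,0,0],[0,0,0]], twist=[0,0,0], claw=[0,0,0])

```text
time_s: 38.9
tcp_pos: [0.5373, -0.0481, 0.0258]
ee_rot: [[-0.058, -0.052, 0.997], [0.002, 0.999, 0.052], [-0.998, 0.005, -0.057]]
wrist_force: [0.5, 0.2, -1.6]
gripper_width: 0.452
```

```bash
python3 go.py .5365 -.0475 .0257
```

```text
t 38.9 p [ 0.5373 -0.0481  0.0258] yaw 92.98 tilt [-0.998  0.005 -0.057] w 0.452 F [ 0.5  0.2 -1.6] j [ 12.  27. -21.  -1. -45. -98.]
shift [ 0.0001  0.0006 -0.0008] rows 1 each [ 0.0001  0.0006 -0.0008]
```

Call:
apply_moves(xyz=[[0.002,0,0],[0.001,0,0],[0,0,0]], twist=[0,0,0], claw=[0,0,0])

```text
time_s: 39.2
tcp_pos: [0.5384, -0.0479, 0.026]
ee_rot: [[-0.055, -0.054, 0.997], [0.001, 0.999, 0.054], [-0.998, 0.004, -0.055]]
wrist_force: [-0.1, -0.1, -0.5]
gripper_width: 0.449
```

```bash
python3 go.py .5365 -.0475 .0257;python3 look.py s28 side 180 320 120 240
```

```text
t 39.2 p [ 0.5384 -0.0479  0.026 ] yaw 93.08 tilt [-0.998  0.004 -0.055] w 0.449 F [-0.1 -0.1 -0.5] j [ 12.  27. -21.  -1. -45. -98.]
shift [ 0.0004  0.0005 -0.0018] rows 1 each [ 0.0004  0.0005 -0.0018]
```

View pics/s28.png

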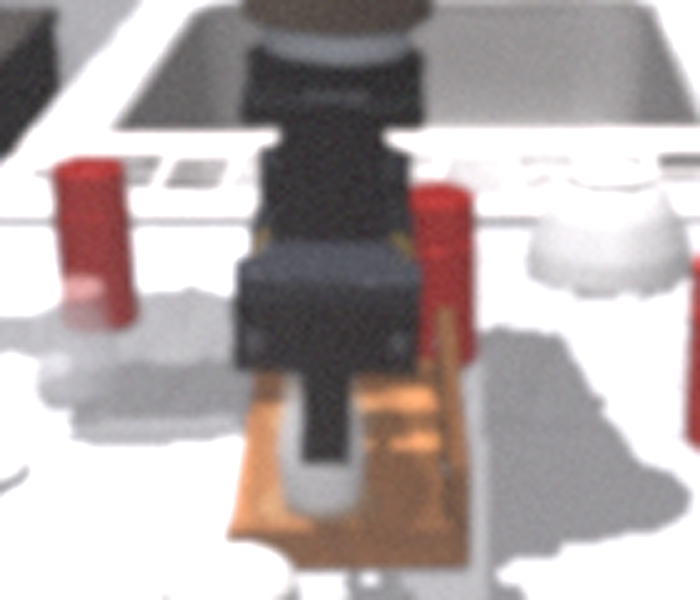

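Call:
apply_moves(xyz=[[0,0,0],[0,0,0],[0,0,0],[0,0,0],[-0.008,0,0],[-0.015,0,0],[-0.02,0,0],[-0.02,0,0],[-0.02,0,0],[-0.02,0,0],[-0.02,0,0],[-0.01,0,0]], twist=[0,0,0,0,0,0,0,0,0,0,0,0], claw=[0.6,0.7,0.8,0.8,0.8,0.8,0.8,0.8,0.8,0.8,0.8,0.8])

```text
time_s: 40.45
tcp_pos: [0.5459, -0.0487, 0.166]
ee_rot: [[-0.056, -0.054, 0.997], [-0.0, 0.999, 0.054], [-0.998, 0.003, -0.056]]
wrist_force: [0.1, 0.3, 0.1]
gripper_width: 0.797
```

```bash
python3 go.py .529 -.276 .15;python3 look.py s29 side 180 320 120 240
```

```text
t 40.45 p [ 0.5459 -0.0487  0.166 ] yaw 93.1 tilt [-0.998  0.003 -0.056] w 0.797 F [0.1 0.3 0.1] j [ 11.  18. -11.  -1. -64. -98.]
shift [ 0.0169 -0.2261 -0.0283] rows 6 each [ 0.0028 -0.0377 -0.0047]
```

View pics/s29.png

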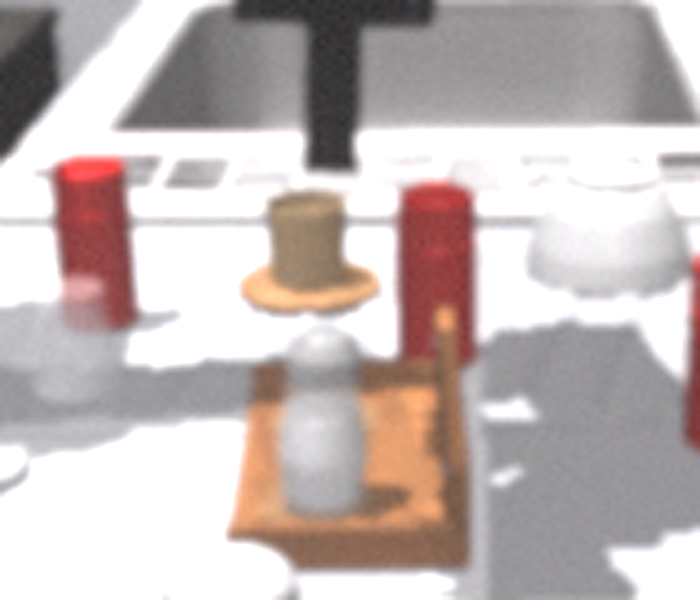

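Salt stands as before. Now the steel shaker.

Call:
apply_moves(xyz=[[-0.001,-0.02,-0.002],[-0.001,-0.038,-0.005],[-0.001,-0.038,-0.005],[-0.001,-0.038,-0.005],[-0.001,-0.038,-0.005],[-0.001,-0.024,-0.003],[0,-0.01,0],[0,0,0],[0,0,0]], twist=[0,0,0,0,0,0,0,0,0], claw=[0.9,0.9,0.9,0.9,0.9,0.9,0.9,0.9,0.9])

```text
time_s: 41.4
tcp_pos: [0.5306, -0.2605, 0.1689]
ee_rot: [[-0.061, -0.057, 0.997], [0.004, 0.998, 0.057], [-0.998, 0.007, -0.06]]
wrist_force: [-0.7, 0.1, -0.6]
gripper_width: 0.901
```

```bash
python3 go.py .5287 -.276 .11
```

```text
t 41.4 p [ 0.5306 -0.2605  0.1689] yaw 93.25 tilt [-0.998  0.007 -0.06 ] w 0.901 F [-0.7  0.1 -0.6] j [-10.  22.  -5.   0. -66. -77.]
shift [ 0.0588 -0.0158  0.0007] rows 2 each [ 0.0294 -0.0079  0.0004]
```

Call:
apply_moves(xyz=[[0,-0.01,0],[0.025,-0.003,0],[0.02,0,0],[0,0,0],[0,0,0]], twist=[0,0,0,0,0], claw=[0.9,0.9,0.9,0.9,0.9])

```text
time_s: 41.9
tcp_pos: [0.531, -0.2707, 0.1241]
ee_rot: [[-0.058, -0.064, 0.996], [0.003, 0.998, 0.065], [-0.998, 0.006, -0.058]]
wrist_force: [0.5, -0.5, 0.4]
gripper_width: 0.901
```

```bash
python3 go.py .5287 -.276 .0535;python3 look.py s30 side 150 310 180 300
```

```text
t 41.9 p [ 0.531  -0.2707  0.1241] yaw 93.69 tilt [-0.998  0.006 -0.058] w 0.901 F [ 0.5 -0.5  0.4] j [-11.  25.  -8.   1. -61. -75.]
shift [ 0.0706 -0.0056  0.0014] rows 2 each [ 0.0353 -0.0028  0.0007]
```

View pics/s30.png

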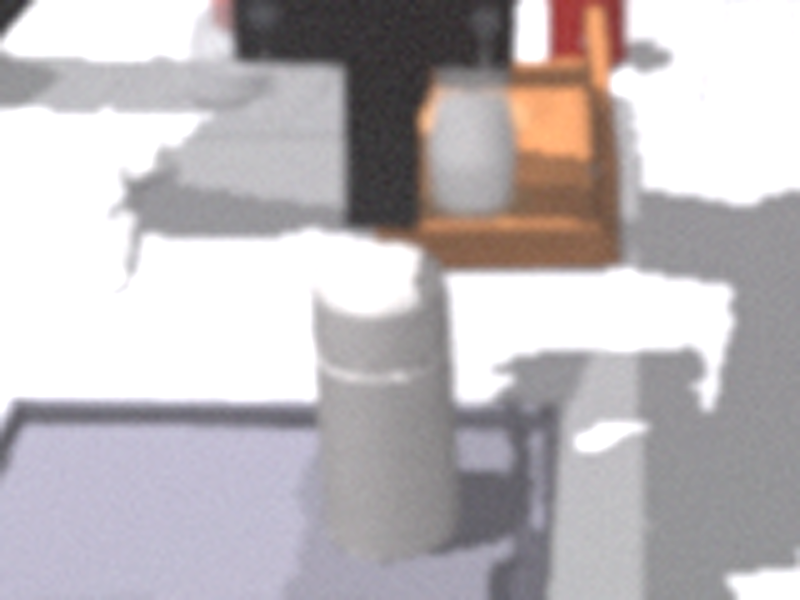

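Call:
apply_moves(xyz=[[0.015,-0.004,0],[0.025,0,0.001],[0.02,0,0],[0.004,0,0],[0,0,0]], twist=[0,0,0,0,0], claw=[0.9,0.9,0.9,0.9,0.9])

```text
time_s: 42.45
tcp_pos: [0.5344, -0.275, 0.0657]
ee_rot: [[-0.045, -0.068, 0.997], [-0.002, 0.998, 0.068], [-0.999, 0.001, -0.045]]
wrist_force: [-0.8, 0.2, 0.7]
gripper_width: 0.897
```

```bash
python3 go.py .5287 -.276 .0535
```

```text
t 42.45 p [ 0.5344 -0.275   0.0657] yaw 93.91 tilt [-0.999  0.001 -0.045] w 0.897 F [-0.8  0.2  0.7] j [-11.  28. -12.   1. -53. -75.]
shift [ 0.0124 -0.0006 -0.0052] rows 1 each [ 0.0124 -0.0006 -0.0052]
```

Call:
apply_moves(xyz=[[0.006,0,-0.004],[0.006,0,-0.001],[0,0,0],[0,0,0]], twist=[0,0,0,0], claw=[0.9,0.9,0.9,0.9])

```text
time_s: 42.85
tcp_pos: [0.531, -0.2759, 0.0569]
ee_rot: [[-0.039, -0.069, 0.997], [-0.004, 0.998, 0.069], [-0.999, -0.001, -0.039]]
wrist_force: [0.5, -0.2, -0.8]
gripper_width: 0.902
```

```bash
python3 go.py .5287 -.276 .0535;python3 look.py s31 side 150 310 180 300
```

```text
t 42.85 p [ 0.531  -0.2759  0.0569] yaw 93.98 tilt [-0.999 -0.001 -0.039] w 0.902 F [ 0.5 -0.2 -0.8] j [-12.  28. -13.   1. -51. -75.]
shift [ 0.0035  0.0001 -0.0021] rows 1 each [ 0.0035  0.0001 -0.0021]
```

View pics/s31.png

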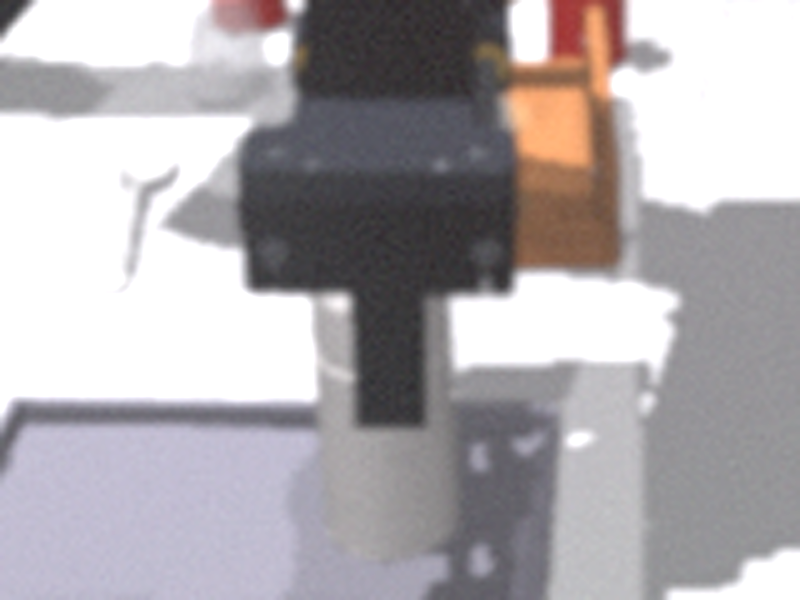

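Call:
apply_moves(xyz=[[0.003,0,-0.001],[0,0,0],[0,0,0],[0,0,0],[0,0,0],[0,0,0],[0,0,0]], twist=[0,0,0,0,0,0,0], claw=[0.9,0,0,0,0,0,0])

```text
time_s: 43.6
tcp_pos: [0.5302, -0.2761, 0.0542]
ee_rot: [[-0.038, -0.069, 0.997], [-0.004, 0.998, 0.069], [-0.999, -0.001, -0.038]]
wrist_force: [-0.4, 0.4, 0.3]
gripper_width: 0.536
```

```bash
python3 go.py .5287 -.276 .0535
```

```text
t 43.6 p [ 0.5302 -0.2761  0.0542] yaw 93.97 tilt [-0.999 -0.001 -0.038] w 0.536 F [-0.4  0.4  0.3] j [-12.  29. -13.   1. -50. -75.]
shift [ 0.0008  0.0002 -0.0014] rows 1 each [ 0.0008  0.0002 -0.0014]
```

Call:
apply_moves(xyz=[[-0.008,0,0],[-0.015,0,0],[-0.02,0,0],[-0.02,0,0],[-0.02,0,0],[-0.02,0,0],[-0.02,0,0],[-0.02,0,0],[-0.008,0,0]], twist=[0,0,0,0,0,0,0,0,0], claw=[0,0,0,0,0,0,0,0,0])

```text
time_s: 44.5
tcp_pos: [0.5339, -0.2747, 0.2114]
ee_rot: [[-0.043, -0.068, 0.997], [-0.002, 0.998, 0.068], [-0.999, 0.001, -0.043]]
wrist_force: [0.7, -0.4, -0.9]
gripper_width: 0.535
```

```bash
python3 go.py .5336 .0484 .20
```

```text
t 44.5 p [ 0.5339 -0.2747  0.2114] yaw 93.92 tilt [-0.999  0.001 -0.043] w 0.535 F [ 0.7 -0.4 -0.9] j [-11.  21.  -1.   1. -71. -75.]
shift [0.0109 0.3224 0.0223] rows 8 each [0.0014 0.0403 0.0028]
```

Call:
apply_moves(xyz=[[-0.001,0.02,0.001],[-0.001,0.04,0.003],[-0.001,0.04,0.003],[-0.001,0.04,0.003],[-0.001,0.04,0.003],[-0.001,0.04,0.003],[-0.001,0.04,0.003],[-0.001,0.025,0.002],[0,0.01,0],[0,0,0],[0,0,0]], twist=[0,0,0,0,0,0,0,0,0,0,0], claw=[0,0,0,0,0,0,0,0,0,0,0])

```text
time_s: 45.6
tcp_pos: [0.5324, 0.0308, 0.217]
ee_rot: [[-0.048, -0.064, 0.997], [-0.001, 0.998, 0.064], [-0.999, 0.003, -0.048]]
wrist_force: [-0.4, -0.0, -1.1]
gripper_width: 0.532
```

```bash
python3 go.py .5336 .0484 .12
```

```text
t 45.6 p [0.5324 0.0308 0.217 ] yaw 93.67 tilt [-0.999  0.003 -0.048] w 0.532 F [-0.4 -0.  -1.1] j [  20.   14.   -9.   -1.  -70. -106.]
shift [0.0968 0.0173 0.0069] rows 3 each [0.0323 0.0058 0.0023]
```

Call:
apply_moves(xyz=[[0,0.011,0.003],[0.02,0.003,0.001],[0.035,0,0.001],[0.03,0,0],[0,0,0],[0,0,0]], twist=[0,0,0,0,0,0], claw=[0,0,0,0,0,0])

```text
time_s: 46.2
tcp_pos: [0.5355, 0.042, 0.1313]
ee_rot: [[-0.043, -0.055, 0.998], [0.0, 0.998, 0.055], [-0.999, 0.002, -0.043]]
wrist_force: [0.3, 0.0, 0.6]
gripper_width: 0.531
```

```bash
python3 go.py .5336 .0484 .0592
```

```text
t 46.2 p [0.5355 0.042  0.1313] yaw 93.18 tilt [-0.999  0.002 -0.043] w 0.531 F [0.3 0.  0.6] j [  21.   19.  -16.   -1.  -58. -107.]
shift [0.0721 0.0063 0.0016] rows 2 each [0.036  0.0032 0.0008]
```

Call:
apply_moves(xyz=[[0.01,0.005,0],[0.02,0.001,0],[0.018,0,0],[0,0,0],[0,0,0]], twist=[0,0,0,0,0], claw=[0,0,0,0,0])

```text
time_s: 46.7
tcp_pos: [0.5388, 0.0499, 0.0879]
ee_rot: [[-0.029, -0.055, 0.998], [0.004, 0.998, 0.055], [-1.0, 0.005, -0.029]]
wrist_force: [-0.2, 0.6, -0.5]
gripper_width: 0.531
```

```bash
python3 go.py .5336 .0484 .0592; python3 look.py s32 side 180 320 120 240
```

```text
t 46.7 p [0.5388 0.0499 0.0879] yaw 93.13 tilt [-1.     0.005 -0.029] w 0.531 F [-0.2  0.6 -0.5] j [  22.   21.  -19.   -1.  -51. -108.]
shift [ 0.0288 -0.0013 -0.0044] rows 1 each [ 0.0288 -0.0013 -0.0044]
```

View pics/s32.png

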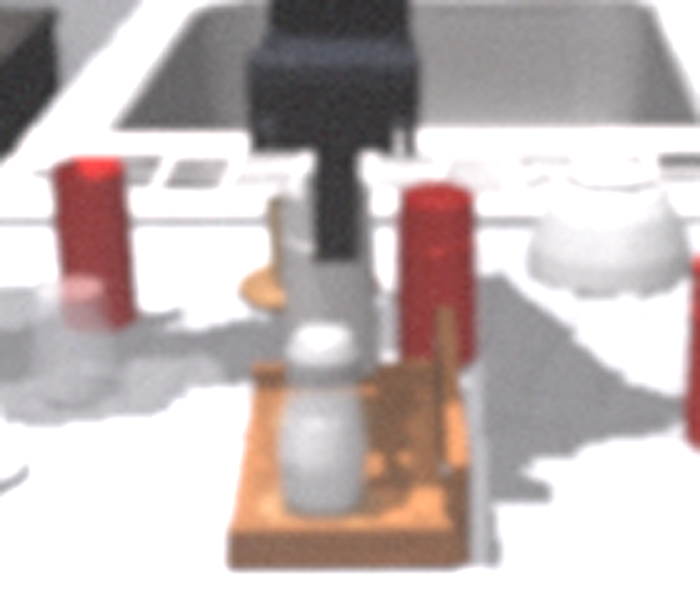

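Call:
apply_moves(xyz=[[0.01,-0.001,-0.004],[0.01,0,0],[0,0,0],[0,0,0]], twist=[0,0,0,0], claw=[0,0,0,0])

```text
time_s: 47.15
tcp_pos: [0.5353, 0.0492, 0.0689]
ee_rot: [[-0.025, -0.054, 0.998], [0.005, 0.998, 0.055], [-1.0, 0.007, -0.024]]
wrist_force: [0.0, -0.7, -1.6]
gripper_width: 0.533
```

```bash
python3 go.py .5336 .0484 .0592
```

```text
t 47.15 p [0.5353 0.0492 0.0689] yaw 93.12 tilt [-1.     0.007 -0.024] w 0.533 F [ 0.  -0.7 -1.6] j [  22.   22.  -21.   -1.  -48. -108.]
shift [ 0.0097 -0.0008 -0.0015] rows 1 each [ 0.0097 -0.0008 -0.0015]
```

Call:
apply_moves(xyz=[[0.006,-0.001,-0.001],[0.003,0,0],[0,0,0]], twist=[0,0,0], claw=[0,0,0])

```text
time_s: 47.45
tcp_pos: [0.5346, 0.0483, 0.0596]
ee_rot: [[-0.024, -0.055, 0.998], [0.006, 0.998, 0.055], [-1.0, 0.007, -0.023]]
wrist_force: [0.6, 0.2, -0.6]
gripper_width: 0.531
```

```bash
python3 go.py .5336 .0484 .0592
```

```text
t 47.45 p [0.5346 0.0483 0.0596] yaw 93.13 tilt [-1.     0.007 -0.023] w 0.531 F [ 0.6  0.2 -0.6] j [  22.   23.  -21.   -1.  -47. -108.]
shift [ 0.0004  0.0002 -0.001 ] rows 1 each [ 0.0004  0.0002 -0.001 ]
```

Call:
apply_moves(xyz=[[0.002,0,-0.001],[0.001,0,0],[0,0,0]], twist=[0,0,0], claw=[0,0,0])

```text
time_s: 47.75
tcp_pos: [0.5355, 0.0484, 0.0596]
ee_rot: [[-0.02, -0.057, 0.998], [0.005, 0.998, 0.057], [-1.0, 0.006, -0.019]]
wrist_force: [-0.6, -0.0, -0.6]
gripper_width: 0.533
```

```bash
python3 go.py .5336 .0484 .0592;python3 look.py s33 side 180 320 120 240
```

```text
t 47.75 p [0.5355 0.0484 0.0596] yaw 93.24 tilt [-1.     0.006 -0.019] w 0.533 F [-0.6 -0.  -0.6] j [  22.   23.  -21.   -1.  -47. -108.]
shift [ 0.0005  0.0001 -0.0019] rows 1 each [ 0.0005  0.0001 -0.0019]
```

View pics/s33.png

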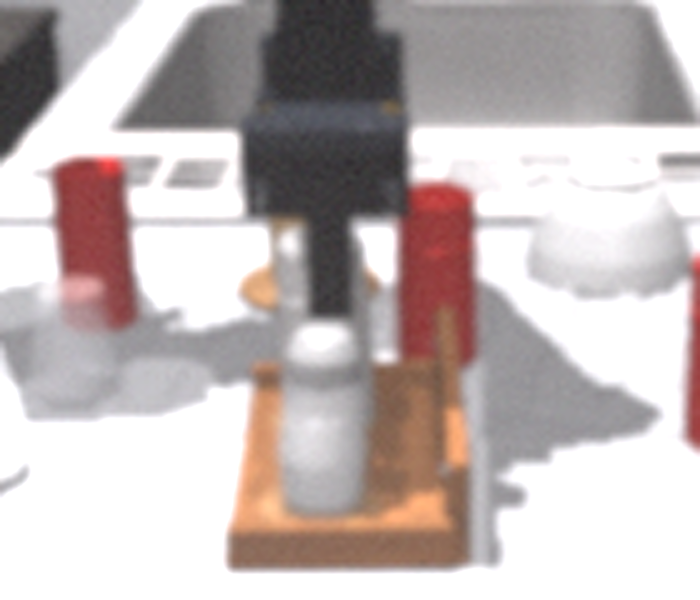

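Call:
apply_moves(xyz=[[0,0,0],[0,0,0],[0,0,0],[0,0,0],[0,0,0],[-0.01,0,0],[-0.02,0,0],[-0.025,0,0],[-0.03,0,0],[-0.03,0,0],[-0.03,0,0],[-0.01,0,0]], twist=[0,0,0,0,0,0,0,0,0,0,0,0], claw=[0.65,0.75,0.85,0.85,0.85,0.85,0.85,0.85,0.85,0.85,0.85,0.85])

```text
time_s: 49.0
tcp_pos: [0.5385, 0.047, 0.2223]
ee_rot: [[-0.02, -0.057, 0.998], [0.004, 0.998, 0.057], [-1.0, 0.005, -0.019]]
wrist_force: [-0.1, 0.3, 0.8]
gripper_width: 0.851
```

Call:
apply_moves(xyz=[[0,-0.02,-0.01],[0,-0.04,-0.01],[0,-0.04,-0.01],[0,-0.04,0],[0,-0.04,0],[0,-0.03,0],[0,-0.01,0],[0,0,0],[0,0,0]], twist=[0,0,0,0,0,0,0,0,0], claw=[0.85,0.85,0.85,0.85,0.85,0.85,0.85,0.85,0.85])

```text
time_s: 49.9
tcp_pos: [0.5192, -0.1797, 0.2222]
ee_rot: [[-0.018, -0.059, 0.998], [0.009, 0.998, 0.06], [-1.0, 0.01, -0.018]]
wrist_force: [-0.0, 0.4, -0.2]
gripper_width: 0.853
```

```bash
python3 go.py .5 -.25 .2;python3 look.py s34 side 130 330 110 260;python3 look.py t34 top 120 420 80 300
python3 - <<'E'
from fit import *
t=imaging.capture('top')
for n,P,g in(('shaker',[cyl(.0235,.01,.0235,.11)],(.532,.048)),('salt',[cyl(.022,.01,.022,.07),cyl(.022,.07,.012,.1)],(.536,-.0475)),('wood_cup',[cyl(.024,.006,.026,.059)],(.503,.267))):
    u=proj(t,[g[0],g[1],.06])[0]
    L=[o for o in imaging.regions_of(n,t) if np.hypot(*(np.array(o['centre'])-u))<12]
    for o in L[:1]: print(n,o['p'],fit(P,[(t,up(o['mask']))],g,False))
E
```

```text
t 49.9 p [ 0.5192 -0.1797  0.2222] yaw 93.41 tilt [-1.     0.01  -0.018] w 0.853 F [-0.   0.4 -0.2] j [ -2.  15.  -8.  -0. -69. -84.]
shift [ 0.0219 -0.0692 -0.0229] rows 2 each [ 0.011  -0.0346 -0.0115]
shaker 0.56 ([np.float64(0.5303317947387696), np.float64(0.04775468063354492), 0], np.float64(0.6788170563961485))
wood_cup 0.93 ([np.float64(0.5028333282470703), np.float64(0.2695444107055664), 0], np.float64(0.9516308671439936))
```

View pics/s34.png

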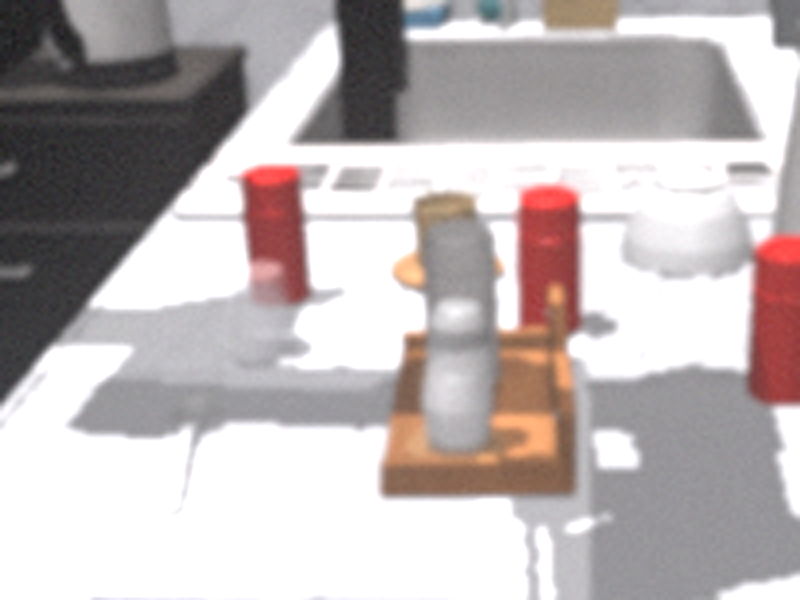

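View pics/t34.png

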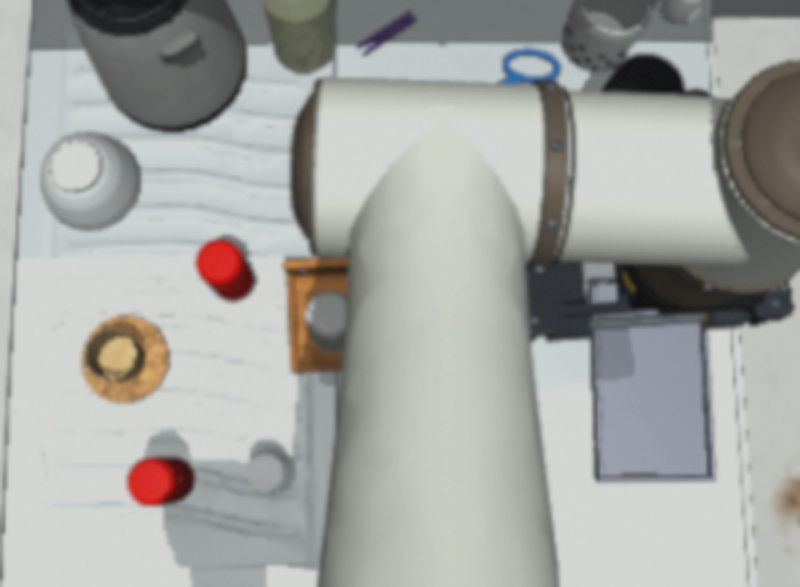

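Call:
apply_moves(xyz=[[-0.002,-0.035,-0.02],[-0.002,-0.04,-0.025],[-0.002,-0.04,-0.025],[-0.002,-0.04,-0.025],[-0.002,-0.04,-0.025],[-0.002,-0.04,-0.025],[0,-0.03,-0.02],[0,-0.02,-0.01],[0,0,0]], twist=[0,0,0,0,0,0,0,0,0], claw=[0.85,0.85,0.85,0.85,0.85,0.85,0.85,0.85,0.85])

```text
time_s: 51.1
tcp_pos: [0.3628, -0.4817, 0.2364]
ee_rot: [[-0.014, -0.075, 0.997], [0.006, 0.997, 0.075], [-1.0, 0.007, -0.013]]
wrist_force: [0.0, 0.8, -0.7]
gripper_width: 0.852
```

```bash
python3 look.py s35 side 130 330 110 260;python3 look.py t35 top 120 420 80 300
python3 - <<'E'
from fit import *
t=imaging.capture('top');save(t,'end')
for n,P,g in(('shaker',[cyl(.0235,.01,.0235,.11)],(.532,.048)),('salt',[cyl(.022,.01,.022,.07),cyl(.022,.07,.012,.1)],(.536,-.0475)),('wood_cup',[cyl(.024,.006,.026,.059)],(.503,.267))):
    u=proj(t,[g[0],g[1],.06])[0]
    L=[o for o in imaging.regions_of(n,t) if np.hypot(*(np.array(o['centre'])-u))<12]
    for o in L[:1]: print(n,o['p'],fit(P,[(t,up(o['mask']))],g,False))
E
```

```text
shaker 0.64 ([np.float64(0.5323215007185936), np.float64(0.04691221702098847), 0], np.float64(0.9402579769178547))
salt 0.48 ([np.float64(0.5390889511108399), np.float64(-0.04872999572753906), 0], np.float64(0.7956088727931191))
wood_cup 0.83 ([np.float64(0.5028780131340027), np.float64(0.2685439088344574), 0], np.float64(0.9591384225530567))
```

View pics/t35.png

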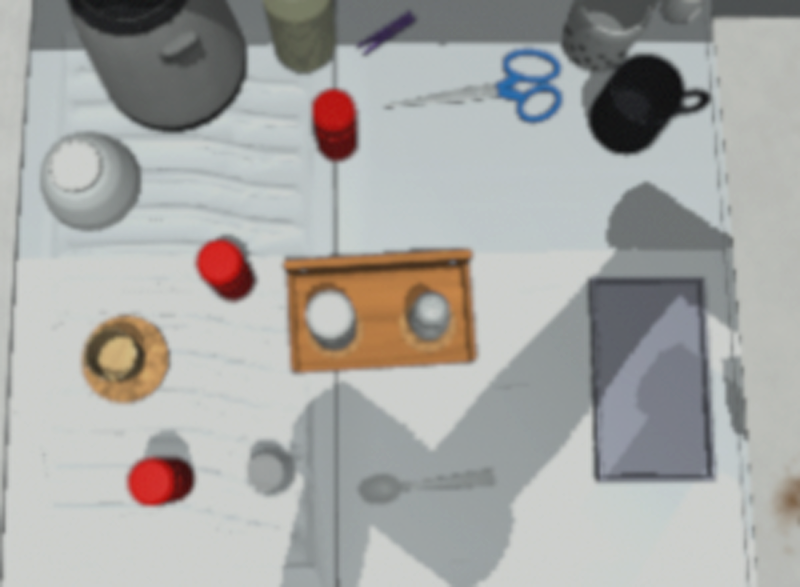

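View pics/s35.png

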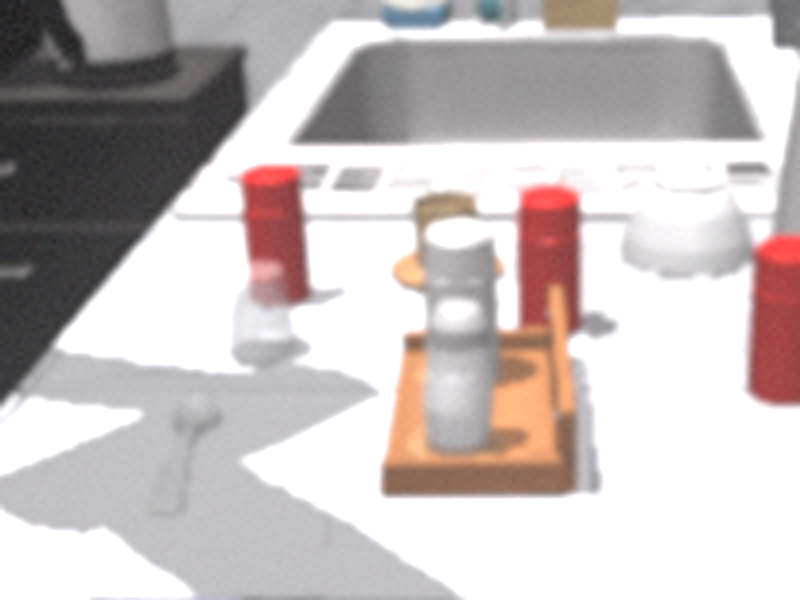

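Run:
```python
from h import *
print(job.finish_job())
```

```text
the job is handed in; nothing more can be done
None
```

I handed the job in at about 51 s of the 104 s allowed. The steps were done in the order you asked. First the steel shaker went on the tray, then the salt. Next the cup went onto the coaster. Then the salt went back to the right spot and the steel shaker back to the left spot.

**Last checks (top camera, arm clear of everything):**

| Thing | Measured against | Off by |
|---|---|---|
| Cup | coaster centre | about 1 mm |
| Salt | its first measured position | under 1 mm |
| Steel shaker | its first measured position | about 3 mm |

- **Upright:** both shakers and the cup look upright in both views.
- **Bystanders:** the red look-alikes, mug, glass and teaspoon look unmoved in the pictures; I did not measure them.
- **Forces:** the wrist force readings I took were all under 2 N.

**Checks that disagreed:**
- **Gripper height:** the side camera showed the gripper about 33 mm higher than the reported TCP height. I planned heights from the pictures and set things down gently until they touched.
- **Tool tilt:** the tool leaned by up to about 6° during the moves. The interface cannot correct this directly, and it had fallen to about 1° by the end.
- **Salt width:** the salt gripped at about 39 mm rather than the stated 44 mm. It also looked nearer 40 mm wide in the pictures.

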